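# Stir the washed ferrite cores under the fume nozzle

### The arm

A 7-joint arm with a two-finger parallel gripper is mounted at the origin on the work surface. World frame = base frame: x ahead of the robot, y to its left, z up, the work surface at z = 0. Lengths are in mm, angles in rad, forces in N, time in s.
With the tool pointing down it reaches from about 400 to 875 mm from the base axis. Payload 4.4 kg.
Tool frame: the origin (TCP) lies at the very end of the fingers, on their centre line; the grasp point (between the pads) lies 19 mm behind it; z points along the fingers, y is the direction in which the jaws open and shut (so a half turn about z gives the same grasp; the last joint's range is limited). The gripper opens to 85 mm and grips with 20 to 120 N. Pads are 22 mm wide; open, the fingers measure 114 mm over their backs; the gripper's body (76 mm by 85 mm) begins 54 mm behind the grasp point. The pads swing forward as they close: fully open they stand 13 mm farther back than shut.
Start: joints at [-1.258, 0.628, 0.038, 1.517, -0.027, 0.996, -0.02], TCP at [240.351, 603.945, 231.313] pointing down, gripper open.
Joint ranges: [-3.06, 3.06], [-0.37, 2.12], [-1.25, 1.32], [0.18, 2.47], [-1.1, 4.24], [0.23, 1.98], [-2.94, 2.94]. Speed limits (rad/s): [2.57, 2.57, 3.14, 3.14, 3.14, 3.14, 3.14].

### API

Orientations are given as [roll, pitch, yaw] about the fixed x, y, z axes, in that order (R = Rz(yaw) Ry(pitch) Rx(roll)).
In Python, from cell import read_state, get_image, calibration, finish_job gives the robot as it stands. The module is installed in compiled form; this text tells all that it offers.
- The arm moves only by the tool apply_moves, never from a script. Its argument "increments" is a list of rows, each an object of numbers: "tx", "ty", "tz": the shift along the world's x, y, z in m; "rx", "ry", "rz": the turn, a rotation vector about the world's x, y, z in units of 5 degrees (1.0 is 5 degrees); "claw": the finger opening in m, from 0 to 0.0854. In form: [{"tx": .., "ty": .., "tz": .., "rx": .., "ry": .., "rz": .., "claw": ..}, ...]. A call has 1 to 12 rows; each row is the pose to reach, as a shift and turn from the pose commanded when the call began; what a row does not reach only later rows make up. A row lasts 1/10 s, in which the tool goes at most 50 mm and 8.59 degrees, less where a joint would pass 70% of its speed; a pose out of reach is approached as far as the arm can. A call with a gripper value outside its range is refused whole. The fingers move at their own pace and stop on an object; the grip force is fixed at half the most. Time passes only in rows, so rows that repeat a pose let the fingers close. It gives the time, the measured TCP pose, the force and the opening at its end, in the units of the state.
- read_state(): the state, without advancing time (a new reading comes with each control period).
- get_image(name): name is "scene" or "top" or "wrist"; returns the picture (400x640x3 uint8, red, green, blue); there is no depth.
- calibration(name): a dict with "camera_matrix" (3x3 intrinsics, pixels), "distortion" ([k1, k2, p1, p2, k3] as OpenCV has them; the pictures are not rectified), "origin" and "attitude" of the camera in the world. Camera axes: x right, y up, looking along -z (the intrinsics and any distortion apply to the point x, -y, -z); pixel columns grow to the right and rows downward; lengths in mm; the calibration is good to about 2 mm. A picture is of the moment at which its call begins: read the wrist's pose just before it. calibration takes no time and is no camera call; for the wrist camera it gives the pose at the moment of the call.
- finish_job(): hands the job in, once; it reports no verdict.
The state is a dict: "clock": time; "qpos": joint angles; "qd": joint speeds; "tau": joint torques, N m; "eef_pos": TCP position; "tool_rot": TCP orientation; "force": force on the tool from outside, world axes, zero at the start; "torque": the same for the moment, N m; "width": finger opening in mm.
Only numpy, scipy, OpenCV 4.12 (cv2) and the standard library are available. Lean on these libraries where they do the work, as an engineer would, in place of code of your own. Each camera call takes 0.05 s, during which the arm holds its last target. There are 200 camera calls.

### The job

Freshly washed ferrite cores are airing in the white bowl under the fume extractor's nozzle. Take the steel stirring paddle out of its pot and stir the cores all round the bowl with it until nearly every core has shifted by more than its own width; keep them all in the bowl, leave the bowl where it stands, keep your fingers off the cores and do not knock the nozzle or hose. Then stand the paddle back in its pot, blade down, without upsetting the pot or pushing the bottle and reel about.

Things in the scene. Friction and masses are not known exactly. Their poses are not given: they have to be found in the camera images.
- bowl: White porcelain bowl with flared sides on a rubber foot, loose, about 0.9 kg. Origin: centre of its underside; z up its axis. 55 mm high, outer rim radius 80 mm, foot radius 46 mm, wall 4 mm. Inner floor flat, 6 mm above the underside, 46 mm in radius; the inside flares from there to radius 60 mm at 22 mm height and 76 mm at the rim.
- pot: Aluminium tool pot, an open round cylinder 86 mm across outside, 78 mm inside, 120 mm high, inner floor 6 mm above the underside, loose, 0.4 kg. Origin: centre of its underside; z up. Only the paddle leans in it. Pot and dispenser bottle may change places.
- paddle: Steel stirring paddle, 240 mm long, 0.12 kg. Origin: rounded tip of the blade; z runs up the shaft to the handle end. Blade flat, z 0 to 43 mm, 26 mm wide (its y), 5 mm thick (its x). Shaft 10 mm diameter up to z = 160 mm. Handle black rubber grip, square 13 x 13 mm (sides along x, y), z 160 to 240 mm. Centre of mass at about z = 90 mm.
- paddle_tip (a point): The blade's rounded tip, the paddle's origin. At the start the paddle leans about 30 degrees from vertical in the pot, blade down, handle leaning roughly towards the robot: tip on the pot's floor against the wall on the far side, shaft on the rim on the near side, meeting it about 135 mm from the tip. Its y axis is then level.
- paddle_grip (a point): Middle of the square handle, on its axis, 200 mm from the blade tip, 40 mm from the handle's end. Axes as the paddle's.
- extractor: Fume extractor, fixed: black round nozzle on a thick ribbed hose (60 mm) that arches up to 0.5 m and over the bench's left edge (+y) to a white cabinet on the floor. Origin: on the bench under the bowl, within 20 mm of its axis; its y axis runs level towards the hose and cabinet, z up.
- nozzle_mouth (a point): Centre of the nozzle's mouth, 60 mm from the extractor's origin along its y, 165 mm up. Mouth 92 mm across, lowest edge 139 mm above the bench; nozzle 95 mm long, its axis rising away from the bowl 35 degrees from vertical. It stands over the bowl's left (+y) part: paddle and gripper must lean in from the robot's side or from the right.
- dispenser: Bystander: white round pump dispenser bottle with a steel cap, 68 mm across, 150 mm high, loose, 0.3 kg. Origin: centre of its underside.
- solder_reel: Bystander: black reel of solder wire standing on its flange, 60 mm across, 45 mm high, loose, 0.35 kg. Origin: centre of its underside. (Farther back on the bench, fixed: a soldering iron in its stand, and the black soldering station.)
- bead0: Ferrite core, a dark grey sleeve bead, 16 mm in diameter, 18 mm long, 13 g, smooth, loose on the bowl's floor, standing on end at the start. Origin: its centre; z along its axis. All eight are alike; one starts in the middle of the bowl, seven in a ring of 31 mm radius about it.
- bead1: Ferrite core, a dark grey sleeve bead, 16 mm in diameter, 18 mm long, 13 g, smooth, loose on the bowl's floor, lying on its side at the start. Origin: its centre; z along its axis. All eight are alike; one starts in the middle of the bowl, seven in a ring of 31 mm radius about it.
- bead2: Ferrite core, a dark grey sleeve bead, 16 mm in diameter, 18 mm long, 13 g, smooth, loose on the bowl's floor, lying on its side at the start. Origin: its centre; z along its axis. All eight are alike; one starts in the middle of the bowl, seven in a ring of 31 mm radius about it.
- bead3: Ferrite core, a dark grey sleeve bead, 16 mm in diameter, 18 mm long, 13 g, smooth, loose on the bowl's floor, standing on end at the start. Origin: its centre; z along its axis. All eight are alike; one starts in the middle of the bowl, seven in a ring of 31 mm radius about it.
- bead4: Ferrite core, a dark grey sleeve bead, 16 mm in diameter, 18 mm long, 13 g, smooth, loose on the bowl's floor, lying on its side at the start. Origin: its centre; z along its axis. All eight are alike; one starts in the middle of the bowl, seven in a ring of 31 mm radius about it.
- bead5: Ferrite core, a dark grey sleeve bead, 16 mm in diameter, 18 mm long, 13 g, smooth, loose on the bowl's floor, lying on its side at the start. Origin: its centre; z along its axis. All eight are alike; one starts in the middle of the bowl, seven in a ring of 31 mm radius about it.
- bead6: Ferrite core, a dark grey sleeve bead, 16 mm in diameter, 18 mm long, 13 g, smooth, loose on the bowl's floor, standing on end at the start. Origin: its centre; z along its axis. All eight are alike; one starts in the middle of the bowl, seven in a ring of 31 mm radius about it.
- bead7: Ferrite core, a dark grey sleeve bead, 16 mm in diameter, 18 mm long, 13 g, smooth, loose on the bowl's floor, lying on its side at the start. Origin: its centre; z along its axis. All eight are alike; one starts in the middle of the bowl, seven in a ring of 31 mm radius about it.
There are look-alikes about, which are no part of the job. What is shaped like the pot but yellow is not meant.

How it is judged (in metres and radians):
On the way, in this order (a step that is already met when the one before it is completed fails the run):
1. the blade is down among the cores in the bowl (horizontal distance between paddle_tip and bowl below 0.06 m and z of paddle_tip in the frame of bowl below 0.03 m), for 0.1 s.
2. stirred with the paddle in the bowl: at least 6 of the 8 cores are more than 16 mm from where they lay (horizontal distance between paddle_tip and bowl below 0.075 m and z of paddle_tip in the frame of bowl below 0.045 m and ((distance of each of bead0, bead1, bead2, bead3 from where it was at the start of the episode above 0.016 m and (distance of each of bead4, bead5 from where it was at the start of the episode above 0.016 m or distance of each of bead4, bead6 from where it was at the start of the episode above 0.016 m or distance of each of bead4, bead7 from where it was at the start of the episode above 0.016 m or distance of each of bead5, bead6 from where it was at the start of the episode above 0.016 m or distance of each of bead5, bead7 from where it was at the start of the episode above 0.016 m or distance of each of bead6, bead7 from where it was at the start of the episode above 0.016 m)) or ((distance of each of bead0, bead1, bead2 from where it was at the start of the episode above 0.016 m or distance of each of bead0, bead1, bead3 from where it was at the start of the episode above 0.016 m or distance of each of bead0, bead2, bead3 from where it was at the start of the episode above 0.016 m or distance of each of bead1, bead2, bead3 from where it was at the start of the episode above 0.016 m) and (distance of each of bead4, bead5, bead6 from where it was at the start of the episode above 0.016 m or distance of each of bead4, bead5, bead7 from where it was at the start of the episode above 0.016 m or distance of each of bead4, bead6, bead7 from where it was at the start of the episode above 0.016 m or distance of each of bead5, bead6, bead7 from where it was at the start of the episode above 0.016 m)) or ((distance of each of bead0, bead1 from where it was at the start of the episode above 0.016 m or distance of each of bead0, bead2 from where it was at the start of the episode above 0.016 m or distance of each of bead0, bead3 from where it was at the start of the episode above 0.016 m or distance of each of bead1, bead2 from where it was at the start of the episode above 0.016 m or distance of each of bead1, bead3 from where it was at the start of the episode above 0.016 m or distance of each of bead2, bead3 from where it was at the start of the episode above 0.016 m) and distance of each of bead4, bead5, bead6, bead7 from where it was at the start of the episode above 0.016 m)) and distance of bowl from where it was at the start of the episode below 0.015 m and angle between bowl's own z axis and vertical below 0.12 rad), for 0.1 s.
At the end, for the whole second after the job is handed in: At least 6 of 8 cores over 16 mm from where they lay, all in the bowl below its rim; bowl within 15 mm of its start, tilt under 7 deg; paddle at rest in the pot, tip under 45 mm from the pot axis and under 30 mm above its underside; pot tilt under 6 deg, within 40 mm of its start (((distance of each of bead0, bead1, bead2, bead3 from where it was at the start of the episode above 0.016 m and (distance of each of bead4, bead5 from where it was at the start of the episode above 0.016 m or distance of each of bead4, bead6 from where it was at the start of the episode above 0.016 m or distance of each of bead4, bead7 from where it was at the start of the episode above 0.016 m or distance of each of bead5, bead6 from where it was at the start of the episode above 0.016 m or distance of each of bead5, bead7 from where it was at the start of the episode above 0.016 m or distance of each of bead6, bead7 from where it was at the start of the episode above 0.016 m)) or ((distance of each of bead0, bead1, bead2 from where it was at the start of the episode above 0.016 m or distance of each of bead0, bead1, bead3 from where it was at the start of the episode above 0.016 m or distance of each of bead0, bead2, bead3 from where it was at the start of the episode above 0.016 m or distance of each of bead1, bead2, bead3 from where it was at the start of the episode above 0.016 m) and (distance of each of bead4, bead5, bead6 from where it was at the start of the episode above 0.016 m or distance of each of bead4, bead5, bead7 from where it was at the start of the episode above 0.016 m or distance of each of bead4, bead6, bead7 from where it was at the start of the episode above 0.016 m or distance of each of bead5, bead6, bead7 from where it was at the start of the episode above 0.016 m)) or ((distance of each of bead0, bead1 from where it was at the start of the episode above 0.016 m or distance of each of bead0, bead2 from where it was at the start of the episode above 0.016 m or distance of each of bead0, bead3 from where it was at the start of the episode above 0.016 m or distance of each of bead1, bead2 from where it was at the start of the episode above 0.016 m or distance of each of bead1, bead3 from where it was at the start of the episode above 0.016 m or distance of each of bead2, bead3 from where it was at the start of the episode above 0.016 m) and distance of each of bead4, bead5, bead6, bead7 from where it was at the start of the episode above 0.016 m)) and horizontal distance between each of bead0, bead1, bead2, bead3, bead4, bead5, bead6, bead7 and bowl below 0.08 m and height (world z) of each of bead0, bead1, bead2, bead3, bead4, bead5, bead6, bead7 below 0.055 m and distance of bowl from where it was at the start of the episode below 0.015 m and angle between bowl's own z axis and vertical below 0.12 rad and horizontal distance between paddle_tip and pot below 0.045 m and z of paddle_tip in the frame of pot below 0.03 m and angle between pot's own z axis and vertical below 0.1 rad and distance of pot from where it was at the start of the episode below 0.04 m and linear speed of paddle below 0.03 m/s); the robot touches nothing.
It fails at once if a core leaves the bowl (horizontal distance between any of bead0, bead1, bead2, bead3, bead4, bead5, bead6, bead7 and bowl above 0.095 m).
It fails at once if the fingers touch a core (contact force between the fingers and bead0 above 0.5 N or contact force between the fingers and bead1 above 0.5 N or contact force between the fingers and bead2 above 0.5 N or contact force between the fingers and bead3 above 0.5 N or contact force between the fingers and bead4 above 0.5 N or contact force between the fingers and bead5 above 0.5 N or contact force between the fingers and bead6 above 0.5 N or contact force between the fingers and bead7 above 0.5 N).
It fails at once if the extractor's nozzle or hose is knocked (more than 8 N) (contact force between anything else and extractor above 8 N).
It fails at once if the pot is tipped more than 25 degrees (angle between pot's own z axis and vertical above 0.44 rad).
It fails at once if the dispenser bottle or the solder reel is shifted more than 30 mm (distance of any of dispenser, solder_reel from where it was at the start of the episode above 0.03 m).
It also fails if it takes over 72 s, if anything falls off the work surface, if the arm or the gripper's body presses on something with over 40 N, if the wrist force passes 120 N, or if a joint passes its speed limit or range.

## Working session

There is one attempt and no reset: what is moved stays moved. The work goes in short steps, Python scripts to look and compute and a tool call to move; the robot and the scene stay as the last step left them, time stands still between calls to the robot, and variables do not carry over. Pictures are saved under pics/ and viewed, about 8 in all and at most 12, crops included, and the job is handed in when it is done.

Besides the shell and the picture viewer there is one more tool, called after "Request:" as name(argument=value, ...), one argument or row to a line, values as JSON. apply_moves: Moves the arm, as the interface text tells. Its arguments: {"type":"object","properties":{"increments":{"type":"array"}},"required":["increments"]}

```bash
mkdir -p pics
cat > h.py <<'E'
import numpy as np, cv2
from scipy.spatial.transform import Rotation as R
from cell import read_state,get_image,calibration,finish_job
def cam(n):
    c=calibration(n); K=np.array(c['camera_matrix'],float); D=np.array(c['distortion'],float)
    o=np.array(c['origin'],float); a=np.array(c['attitude'],float)
    M=a if a.shape==(3,3) else R.from_euler('xyz',a).as_matrix()
    return K,D,o,M
def ray(n,uv,C=None):
    K,D,o,M=C or cam(n)
    p=cv2.undistortPoints(np.array(uv,float).reshape(-1,1,2),K,D).reshape(-1,2)
    d=np.c_[p[:,0],-p[:,1],-np.ones(len(p))]@M.T
    return o,d
def onz(n,uv,z,C=None):
    o,d=ray(n,uv,C); return o+d*((z-o[2])/d[:,2])[:,None]
def proj(n,P,C=None):
    K,D,o,M=C or cam(n)
    q=(np.array(P,float).reshape(-1,3)-o)@M; q=q*[1,-1,-1]
    return cv2.projectPoints(q,np.zeros(3),np.zeros(3),K,D)[0].reshape(-1,2)
def shot(n,f):
    i=get_image(n); cv2.imwrite('pics/'+f,i[:,:,::-1]); return i
def load(f): return cv2.imread('pics/'+f)[:,:,::-1]
E
python3 - <<'E'
from h import *
s=read_state(); print(s)
for n in ['scene','top']: print(n,calibration(n))
a=shot('scene','scene0.png'); b=shot('top','top0.png')
cv2.imwrite('pics/both0.png',np.vstack([a,b])[:,:,::-1][:, :] if 0 else cv2.resize(np.vstack([a,b])[:,:,::-1],(480,600)))
E
```

```text
{'clock': 0.0, 'qpos': array([-1.25779627,  0.62935996,  0.03841996,  1.51839497, -0.02700379,
        0.99631844, -0.0200623 ]), 'qd': array([ 0.00217597, -0.00088272,  0.00092673, -0.00063602, -0.00333301,
       -0.00137831, -0.00080963]), 'tau': array([-2.05468918e-04, -5.63400292e+01,  1.22611128e+00, -1.93451589e+01,
        1.10163397e-02,  1.01701639e-02, -2.62848175e-06]), 'eef_pos': array([240.09471997, 603.33320123, 230.37111644]), 'tool_rot': array([-3.13962925e+00,  1.14254847e-05,  2.76274543e+00]), 'force': array([-0.27545012,  0.67342258, -0.23246945]), 'torque': array([-0.01302257,  0.02552933,  0.00346931]), 'width': 85.62308690721723}
scene {'camera_matrix': array([[364.63849167,   0.        , 324.66683129],
       [  0.        , 364.63849167, 192.86588287],
       [  0.        ,   0.        ,   1.        ]]), 'distortion': array([-0.00020189,  0.        ,  0.        ,  0.        ,  0.        ]), 'origin': array([952.54112136, 330.19413918, 645.21587252]), 'attitude': array([0.83700554, 0.01048865, 2.2737656 ])}
top {'camera_matrix': array([[442.31579834,   0.        , 328.27302192],
       [  0.        , 442.31579834, 206.21625849],
       [  0.        ,   0.        ,   1.        ]]), 'distortion': array([-0.08553806,  0.        ,  0.        ,  0.        ,  0.        ]), 'origin': array([ 297.28610097,  -25.03034045, 1231.10066517]), 'attitude': array([ 0.18716049, -0.00173729, -1.55931242])}
```

View pics/top0.png

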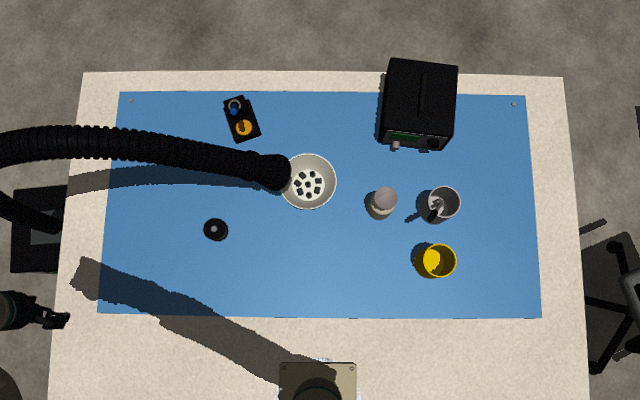

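View pics/scene0.png

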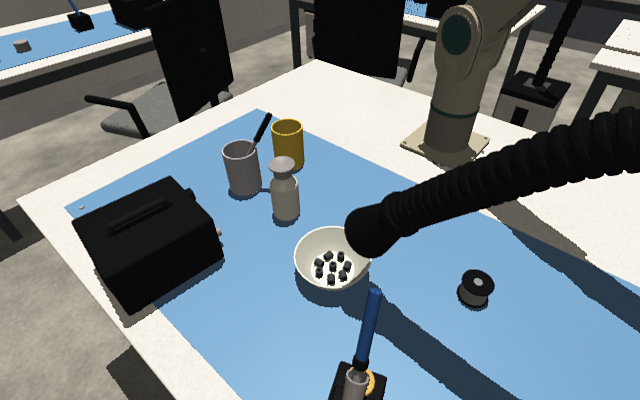

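The grey pot at about (440,203) in the top view holds the paddle, with its handle end near (433,212). The yellow pot at (435,260) is the look-alike and the bottle is at (382,200). The bowl is at (308,181), the reel at (216,230) and the nozzle at (275,172). I'll enlarge to confirm.

Run:
```python
from h import *
t=load('top0.png'); s=load('scene0.png')
a=cv2.resize(t[165:290,350:475],(500,500),interpolation=cv2.INTER_CUBIC)[:,:,::-1]
b=cv2.resize(s[100:225,215:290],(300,500),interpolation=cv2.INTER_CUBIC)[:,:,::-1]
cv2.imwrite('pics/crop1.png',np.hstack([a,b]))
# bowl rim / floor: bright low-sat pixels on blue
hsv=cv2.cvtColor(t,cv2.COLOR_RGB2HSV)
blue=((hsv[...,0]>95)&(hsv[...,0]<125)&(hsv[...,1]>90)).astype(np.uint8)
def blob(x0,x1,y0,y1):
    m=1-blue[y0:y1,x0:x1]; n,l,st,c=cv2.connectedComponentsWithStats(m)
    for k in range(1,n):
        if st[k,4]>80: print(st[k]+[x0,y0,0,0,0],c[k]+[x0,y0])
print('bowl');blob(262,345,140,225)
print('disp/pot');blob(355,475,165,235)
print('reel');blob(195,240,210,250)
# bowl rim fit: edge points on +x, right, near sides
pts=[]
for ang in np.deg2rad(np.arange(-80,125,5)):
    for r in range(40,15,-1):
        u=308+r*np.cos(ang);v=181+r*np.sin(ang)
        p=t[int(round(v)),int(round(u))].astype(int)
        if p.min()>130: pts.append((u,v));break
P=onz('top',pts,55)[:,:2]
def circ(P):
    A=np.c_[2*P,np.ones(len(P))]; x=np.linalg.lstsq(A,(P**2).sum(1),rcond=None)[0]
    return x[:2],np.sqrt(x[2]+x[:2]@x[:2])
for _ in range(4):
    c,r=circ(P); e=abs(np.linalg.norm(P-c,axis=1)-r); P=P[e<max(3,np.percentile(e,85))]
print('bowl c,r',c,r,len(P))
# beads: dark pixels inside bowl
g=t.max(2); m=((g<110)).astype(np.uint8); m[:165]=0;m[202:]=0;m[:,:292]=0;m[:,328:]=0
n,l,st,cc=cv2.connectedComponentsWithStats(m)
for k in range(1,n):
    if st[k,4]>5: print(st[k,4],cc[k],onz('top',cc[k],15)[0].round(0))
```

```text
bowl
[ 262  153   75   57 3144] [301.04866412 178.98346056]
disp/pot
[367 186  31  34 763] [382.14416776 202.65661861]
[ 419  185   42   39 1200] [439.69666667 204.40333333]
reel
[204 219  24  22 403] [215.46650124 229.31265509]
bowl c,r [591.08900556  32.6735329 ] 77.5173159518078 40
24 [311.95833333 173.66666667] [621.  23.  15.]
36 [301.69444444 175.02777778] [617.  52.  15.]
29 [317.62068966 180.10344828] [602.   7.  15.]
32 [297.15625 182.8125 ] [594.  64.  15.]
25 [307.4  184.04] [591.  35.  15.]
35 [316.68571429 189.88571429] [574.   9.  15.]
33 [299.54545455 191.09090909] [570.  57.  15.]
26 [308.34615385 194.65384615] [560.  32.  15.]
```

View pics/crop1.png

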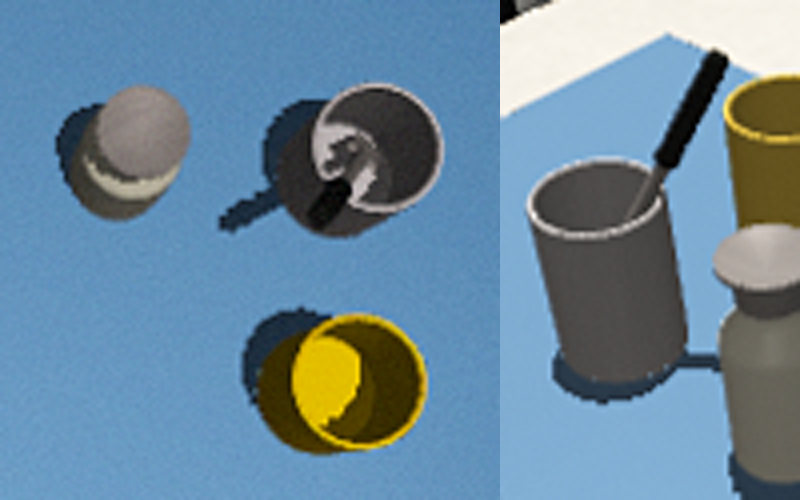

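The grey pot with the paddle's black handle is confirmed. The yellow one is empty. Next I'll triangulate the handle and fit the pot.

Run:
```python
from h import *
t=load('top0.png'); s=load('scene0.png')
def tri(ut,us):
    o1,d1=ray('top',ut);o2,d2=ray('scene',us);d1=d1[0];d2=d2[0]
    x=np.linalg.lstsq(np.c_[d1,-d2],o2-o1,rcond=None)[0]
    a=o1+d1*x[0];b=o2+d2*x[1];return (a+b)/2,np.linalg.norm(a-b)
def axis(im,box):
    x0,x1,y0,y1=box; m=(im[y0:y1,x0:x1].max(2)<38).astype(np.uint8)
    n,l,st,c=cv2.connectedComponentsWithStats(m); k=1+np.argmax(st[1:,4])
    v,u=np.nonzero(l==k); P=np.c_[u+x0,v+y0].astype(float); c=P.mean(0)
    w=np.linalg.svd(P-c)[2][0]; w*=np.sign(w[1]); q=(P-c)@w
    print(st[k],c,w,q.min(),q.max()); return P,c,w,q
Pt,ct,wt,qt=axis(t,(424,442,205,226)); Ps,cs,ws,qs=axis(s,(250,274,108,145))
# planes through both axes -> 3D line
o1,d=ray('top',[ct-wt*5,ct+wt*5]);n1=np.cross(*d); o2,e=ray('scene',[cs-ws*8,cs+ws*8]);n2=np.cross(*e)
dirv=np.cross(n1,n2);dirv/=np.linalg.norm(dirv);dirv*=np.sign(dirv[2])
p0=np.linalg.lstsq(np.array([n1,n2,dirv]),np.array([n1@o1,n2@o2,0]),rcond=None)[0]
def at(n,uv):
    o,d=ray(n,uv);x=np.linalg.lstsq(np.c_[dirv,-d[0]],o-p0,rcond=None)[0];return p0+dirv*x[0]
print('dir',dirv,'tilt',np.degrees(np.arccos(dirv[2])))
print('scene top end',at('scene',cs+ws*(qs.min()-.5)),'bottom',at('scene',cs+ws*(qs.max()+.5)))
print('top-view end',at('top',ct+wt*qt.max()),at('top',ct+wt*qt.min()))
# pot rim: fit from bright rim in top & sides in scene
pts=[]
for a in np.deg2rad(np.arange(-170,80,5)):
    for r in np.arange(21,10,-.5):
        u=444.5+r*np.cos(a);v=201.75+r*np.sin(a)
        p=t[int(round(v)),int(round(u))].astype(int)
        if p.min()>110: pts.append((u,v));break
P=onz('top',pts,120)[:,:2]
for _ in range(4):
    A=np.c_[2*P,np.ones(len(P))]; x=np.linalg.lstsq(A,(P**2).sum(1),rcond=None)[0];c=x[:2];r=np.sqrt(x[2]+c@c)
    e=abs(np.linalg.norm(P-c,axis=1)-r);P=P[e<max(2.5,np.percentile(e,85))]
print('pot',c,r,len(P))
print('disp cap', onz('top',[[386,197.5]],150), 'scene rim', onz('scene',[[239.4,150]],120), onz('scene',[[282,164]],150))
print('reel',onz('top',[[215.5,229]],45),'nozzle px',proj('top',[[591,94,165]]),proj('scene',[[591,94,165]]))
```

```text
[ 2  4 12 14 89] [431.70786517 215.42696629] [-0.56998545  0.82165478] -7.157216562146576 6.944208345160412
[  4   5  18  29 163] [262.65644172 127.21472393] [-0.46139856  0.88719297] -15.573715964699218 15.762871226886697
dir [-0.35852199  0.35686479  0.86261782] tilt 30.38820514126122
scene top end [ 460.48703505 -259.65434592  215.26293501] bottom [ 492.47193139 -291.49139773  138.306033  ]
top-view end [ 454.85291262 -254.04626622  228.81885226] [ 504.02392933 -302.9899986   110.5114776 ]
pot [ 524.15949091 -323.6590766 ] 42.57403189223808 50
disp cap [[ 525.9234529  -168.68392162  150.        ]] scene rim [[ 525.47927308 -316.5280953   120.        ]] [[ 524.25703768 -164.12519535  150.        ]]
reel [[455.28619964 281.19524508  45.        ]] nozzle px [[281.1924243  169.52301487]] [[358.06384237 232.33377618]]
```

```bash
cat >> h.py <<'E'
def tool(lean_az,tilt,jaw_up_sign=1):
    """tool axes for paddle axis leaning to lean_az(deg) by tilt(deg); jaw in the tilt plane"""
    a,t=np.radians(lean_az),np.radians(tilt)
    d=np.array([np.sin(t)*np.cos(a),np.sin(t)*np.sin(a),np.cos(t)])
    y=np.array([-np.cos(t)*np.cos(a),-np.cos(t)*np.sin(a),np.sin(t)])*jaw_up_sign
    z=-d; return np.c_[np.cross(y,z),y,z],d
def delta(Rf,Rt): return (R.from_matrix(Rt)*R.from_matrix(Rf).inv()).as_rotvec(degrees=True)/5
E
python3 - <<'E'
from h import *
R0=R.from_euler('xyz',[np.pi,0,2.76274]).as_matrix()
Rt,d=tool(135,30.4)
rv=delta(R0,Rt); print('rv',rv,np.linalg.norm(rv)*5,'d',d)
g=np.array([474.8,-273.9,180.8]); t=g-19*d
print('tcp',t,'pre',t+110*d)
print('shift to pre',(t+110*d)-[240.35,603.95,231.31])
for uv in ([100,140],[200,152],[250,168]): print(uv,[onz('top',[uv],z)[0].round() for z in (300,400,500)])
E
```

```text
rv [  1.447592    -7.02306999 -22.04562055] 115.91251226359546 d [-0.35781991  0.35781991  0.86251367]
tcp [ 481.59857822 -280.69857822  164.41224029] pre [ 442.23838854 -241.33838854  259.2887439 ]
shift to pre [ 201.88838854 -845.28838854   27.9787439 ]
[100, 140] [array([620., 494., 300.]), array([585., 438., 400.]), array([551., 382., 500.])]
[200, 152] [array([592., 260., 300.]), array([561., 230., 400.]), array([529., 199., 500.])]
[250, 168] [array([557., 147., 300.]), array([529., 129., 400.]), array([501., 110., 500.])]
```

Request:
apply_moves(
  increments=[
    {"tx": 0.012, "ty": -0.03, "tz": 0.01, "rx": 0.1, "ry": -0.5, "rz": -1.5},
    {"tx": 0.027, "ty": -0.07, "tz": 0.02, "rx": 0.2, "ry": -1.0, "rz": -3.0},
    {"tx": 0.042, "ty": -0.11, "tz": 0.03, "rx": 0.3, "ry": -1.5, "rz": -4.5},
    {"tx": 0.057, "ty": -0.15, "tz": 0.04, "rx": 0.4, "ry": -2.0, "rz": -6.0},
    {"tx": 0.072, "ty": -0.19, "tz": 0.05, "rx": 0.5, "ry": -2.4, "rz": -7.5},
    {"tx": 0.087, "ty": -0.23, "tz": 0.055, "rx": 0.6, "ry": -2.8, "rz": -9.0},
    {"tx": 0.102, "ty": -0.27, "tz": 0.06, "rx": 0.7, "ry": -3.3, "rz": -10.5},
    {"tx": 0.117, "ty": -0.31, "tz": 0.065, "rx": 0.8, "ry": -3.8, "rz": -12.0},
    {"tx": 0.132, "ty": -0.35, "tz": 0.07, "rx": 0.9, "ry": -4.3, "rz": -13.5},
    {"tx": 0.142, "ty": -0.39, "tz": 0.07, "rx": 1.0, "ry": -4.8, "rz": -15.0},
    {"tx": 0.152, "ty": -0.43, "tz": 0.07, "rx": 1.1, "ry": -5.2, "rz": -16.5},
    {"tx": 0.16, "ty": -0.47, "tz": 0.07, "rx": 1.2, "ry": -5.7, "rz": -18.0},
  ],
)

```text
$.increments[0]: bad value
```

Request:
apply_moves(
  increments=[
    {"tx": 0.012, "ty": -0.03, "tz": 0.01, "rx": 0.1, "ry": -0.5, "rz": -1.5, "claw": 0.085},
    {"tx": 0.027, "ty": -0.07, "tz": 0.02, "rx": 0.2, "ry": -1.0, "rz": -3.0, "claw": 0.085},
    {"tx": 0.042, "ty": -0.11, "tz": 0.03, "rx": 0.3, "ry": -1.5, "rz": -4.5, "claw": 0.085},
    {"tx": 0.057, "ty": -0.15, "tz": 0.04, "rx": 0.4, "ry": -2.0, "rz": -6.0, "claw": 0.085},
    {"tx": 0.072, "ty": -0.19, "tz": 0.05, "rx": 0.5, "ry": -2.4, "rz": -7.5, "claw": 0.085},
    {"tx": 0.087, "ty": -0.23, "tz": 0.055, "rx": 0.6, "ry": -2.8, "rz": -9.0, "claw": 0.085},
    {"tx": 0.102, "ty": -0.27, "tz": 0.06, "rx": 0.7, "ry": -3.3, "rz": -10.5, "claw": 0.085},
    {"tx": 0.117, "ty": -0.31, "tz": 0.065, "rx": 0.8, "ry": -3.8, "rz": -12.0, "claw": 0.085},
    {"tx": 0.132, "ty": -0.35, "tz": 0.07, "rx": 0.9, "ry": -4.3, "rz": -13.5, "claw": 0.085},
    {"tx": 0.142, "ty": -0.39, "tz": 0.07, "rx": 1.0, "ry": -4.8, "rz": -15.0, "claw": 0.085},
    {"tx": 0.152, "ty": -0.43, "tz": 0.07, "rx": 1.1, "ry": -5.2, "rz": -16.5, "claw": 0.085},
    {"tx": 0.16, "ty": -0.47, "tz": 0.07, "rx": 1.2, "ry": -5.7, "rz": -18.0, "claw": 0.085},
  ],
)

```text
clock: 1.3
eef_pos: [400.4, 132.2, 301.3]
tool_rot: [2.691, 0.079, 1.138]
force: [0.1, 0.0, -0.5]
width: 85.2
```

```bash
cat >> h.py <<'E'
def now():
    s=read_state(); print('q',s['qpos'].round(2),'p',s['eef_pos'].round(1),'F',s['force'].round(1),'w',round(s['width'],1),'t',s['clock'])
    return s['eef_pos'],R.from_euler('xyz',s['tool_rot']).as_matrix()
def goto(T,Rt):
    p,r=now(); print('shift m',((T-p)/1000).round(4),'rot',delta(r,Rt).round(2))
E
python3 - <<'E'
from h import *
Rt,d=tool(135,30.4); goto(np.array([442,-241,259]),Rt)
E
```

```text
q [-1.48  0.2   0.87  2.24  0.45  0.66 -1.39] p [400.4 132.2 301.3] F [ 0.1  0.  -0.5] w 85.2 t 1.3
shift m [ 0.0416 -0.3732 -0.0423] rot [ 0.22 -1.28 -4.  ]
```

Request:
apply_moves(
  increments=[
    {"tx": 0.004, "ty": -0.037, "tz": -0.004, "rx": 0.02, "ry": -0.1, "rz": -0.4, "claw": 0.06},
    {"tx": 0.008, "ty": -0.075, "tz": -0.008, "rx": 0.04, "ry": -0.25, "rz": -0.8, "claw": 0.06},
    {"tx": 0.012, "ty": -0.112, "tz": -0.012, "rx": 0.06, "ry": -0.4, "rz": -1.2, "claw": 0.06},
    {"tx": 0.016, "ty": -0.15, "tz": -0.016, "rx": 0.08, "ry": -0.5, "rz": -1.6, "claw": 0.06},
    {"tx": 0.02, "ty": -0.187, "tz": -0.02, "rx": 0.1, "ry": -0.65, "rz": -2.0, "claw": 0.06},
    {"tx": 0.025, "ty": -0.225, "tz": -0.025, "rx": 0.12, "ry": -0.8, "rz": -2.4, "claw": 0.06},
    {"tx": 0.03, "ty": -0.262, "tz": -0.03, "rx": 0.15, "ry": -0.9, "rz": -2.8, "claw": 0.06},
    {"tx": 0.034, "ty": -0.3, "tz": -0.034, "rx": 0.18, "ry": -1.0, "rz": -3.2, "claw": 0.06},
    {"tx": 0.038, "ty": -0.337, "tz": -0.038, "rx": 0.2, "ry": -1.15, "rz": -3.6, "claw": 0.06},
    {"tx": 0.042, "ty": -0.373, "tz": -0.042, "rx": 0.22, "ry": -1.28, "rz": -4.0, "claw": 0.06},
    {"tx": 0.042, "ty": -0.373, "tz": -0.042, "rx": 0.22, "ry": -1.28, "rz": -4.0, "claw": 0.06},
    {"tx": 0.042, "ty": -0.373, "tz": -0.042, "rx": 0.22, "ry": -1.28, "rz": -4.0, "claw": 0.06},
  ],
)

```text
clock: 2.5
eef_pos: [441.9, -233.2, 259.1]
tool_rot: [2.614, 0.005, 0.795]
force: [0.2, 0.0, -0.1]
width: 59.9
```

Run:
```python
from h import *
Rt,d=tool(135,30.4); goto(np.array([481.6,-280.7,164.4]),Rt)
C=cam('wrist'); i=shot('wrist','w1.png')
g=np.array([474.8,-273.9,180.8])
print(proj('wrist',[g+40*d,g,g-40*d,[524,-322,120]],C))
```

```text
q [ 0.09  0.23  0.19  2.34  1.1   0.24 -1.55] p [ 441.9 -233.2  259.1] F [ 0.2  0.  -0.1] w 59.9 t 2.5
shift m [ 0.0397 -0.0475 -0.0947] rot [ 0.02 -0.06 -0.11]
[[331.21539781 227.48345632]
 [330.07421596 207.69924185]
 [329.23626279 193.16939221]
 [356.32996058 179.89215599]]
```

View pics/w1.png

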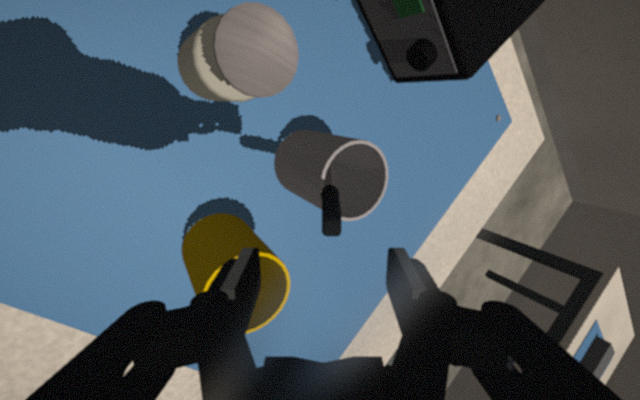

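The wrist picture shows the handle from (332,232) to (329,188) and the pot rim centred at about (355,179). Both agree with the projected points to within about 5 px. I'm approaching along the handle.

Request:
apply_moves(
  increments=[
    {"tx": 0.002, "ty": -0.01, "tz": -0.002, "rx": 0, "ry": -0.05, "rz": -0.1, "claw": 0.06},
    {"tx": 0.008, "ty": -0.016, "tz": -0.018, "rx": 0.02, "ry": -0.06, "rz": -0.11, "claw": 0.06},
    {"tx": 0.016, "ty": -0.024, "tz": -0.038, "rx": 0.02, "ry": -0.06, "rz": -0.11, "claw": 0.06},
    {"tx": 0.024, "ty": -0.032, "tz": -0.057, "rx": 0.02, "ry": -0.06, "rz": -0.11, "claw": 0.06},
    {"tx": 0.032, "ty": -0.04, "tz": -0.076, "rx": 0.02, "ry": -0.06, "rz": -0.11, "claw": 0.06},
    {"tx": 0.0397, "ty": -0.0475, "tz": -0.0947, "rx": 0.02, "ry": -0.06, "rz": -0.11, "claw": 0.06},
    {"tx": 0.0397, "ty": -0.0475, "tz": -0.0947, "rx": 0.02, "ry": -0.06, "rz": -0.11, "claw": 0.06},
    {"tx": 0.0397, "ty": -0.0475, "tz": -0.0947, "rx": 0.02, "ry": -0.06, "rz": -0.11, "claw": 0.06},
  ],
)

```text
clock: 3.35
eef_pos: [480.8, -279.7, 164.3]
tool_rot: [2.612, 0.002, 0.785]
force: [-0.3, 0.0, 0.3]
width: 60.3
```

Run:
```python
from h import *
Rt,d=tool(135,30.4); goto(np.array([481.6,-280.7,164.4]),Rt)
C=cam('wrist'); i=shot('wrist','w2.png')
g=np.array([474.8,-273.9,180.8])
print(proj('wrist',[g+40*d,g,g-40*d],C))
m=(i[100:330,270:400].max(2)<30)
for v in range(100,330,20): print(v,np.nonzero(m[v-100])[0][[0,-1]]+270 if m[v-100].any() else '')
```

```text
q [ 0.46  0.5  -0.16  2.32  2.04  0.34 -2.44] p [ 480.8 -279.7  164.3] F [-0.3  0.   0.3] w 60.3 t 3.35
shift m [ 0.0008 -0.001   0.0001] rot [ 0.   -0.03 -0.  ]
[[326.19533155 347.25241621]
 [325.42518134 279.41357865]
 [324.98473114 240.59251584]]
100 
120 
140 
160 
180 
200 
220 
240 [312 339]
260 [314 339]
280 [315 340]
300 [312 342]
320 [309 334]
```

Request:
apply_moves(
  increments=[
    {"tx": 0, "ty": 0, "tz": 0, "rx": 0, "ry": 0, "rz": 0, "claw": 0.03},
    {"tx": 0, "ty": 0, "tz": 0, "rx": 0, "ry": 0, "rz": 0, "claw": 0.0},
    {"tx": 0, "ty": 0, "tz": 0, "rx": 0, "ry": 0, "rz": 0, "claw": 0.0},
    {"tx": 0, "ty": 0, "tz": 0, "rx": 0, "ry": 0, "rz": 0, "claw": 0.0},
    {"tx": 0, "ty": 0, "tz": 0, "rx": 0, "ry": 0, "rz": 0, "claw": 0.0},
    {"tx": 0, "ty": 0, "tz": 0, "rx": 0, "ry": 0, "rz": 0, "claw": 0.0},
    {"tx": 0, "ty": 0, "tz": 0, "rx": 0, "ry": 0, "rz": 0, "claw": 0.0},
  ],
)

```text
clock: 4.1
eef_pos: [481.8, -280.3, 165.0]
tool_rot: [2.61, 0.001, 0.786]
force: [-0.6, 0.8, 3.4]
width: 12.4
```

Request:
apply_moves(
  increments=[
    {"tx": -0.002, "ty": 0.002, "tz": 0.008, "rx": 0, "ry": 0, "rz": 0, "claw": 0.0},
    {"tx": -0.005, "ty": 0.005, "tz": 0.02, "rx": 0, "ry": 0, "rz": 0, "claw": 0.0},
    {"tx": -0.008, "ty": 0.008, "tz": 0.035, "rx": 0, "ry": 0, "rz": 0, "claw": 0.0},
    {"tx": -0.011, "ty": 0.011, "tz": 0.05, "rx": 0, "ry": 0, "rz": 0, "claw": 0.0},
    {"tx": -0.014, "ty": 0.014, "tz": 0.065, "rx": 0, "ry": 0, "rz": 0, "claw": 0.0},
    {"tx": -0.017, "ty": 0.017, "tz": 0.08, "rx": 0, "ry": 0, "rz": 0, "claw": 0.0},
    {"tx": -0.02, "ty": 0.02, "tz": 0.1, "rx": 0, "ry": 0, "rz": 0, "claw": 0.0},
    {"tx": -0.023, "ty": 0.023, "tz": 0.12, "rx": 0, "ry": 0, "rz": 0, "claw": 0.0},
    {"tx": -0.026, "ty": 0.026, "tz": 0.14, "rx": 0, "ry": 0, "rz": 0, "claw": 0.0},
    {"tx": -0.028, "ty": 0.028, "tz": 0.16, "rx": 0, "ry": 0, "rz": 0, "claw": 0.0},
    {"tx": -0.03, "ty": 0.03, "tz": 0.18, "rx": 0, "ry": 0, "rz": 0, "claw": 0.0},
    {"tx": -0.03, "ty": 0.03, "tz": 0.18, "rx": 0, "ry": 0, "rz": 0, "claw": 0.0},
  ],
)

```text
clock: 5.3
eef_pos: [452.2, -250.3, 346.8]
tool_rot: [2.607, -0.001, 0.785]
force: [0.4, -0.4, -1.1]
width: 12.5
```

Run:
```python
from h import *
for lean,tilt in ((215,25),(200,25),(215,20),(180,20)):
  Rt,d=tool(lean,tilt); T=np.array([591,34,200])+181*d
  print(lean,tilt,T,'tool y',Rt[:,1]); goto(T,Rt)
shot('scene','s2.png'); shot('top','t2.png')
```

```text
215 25 [528.33986104  -9.87510165 364.04170945] tool y [0.74240388 0.51983679 0.42261826]
q [ 0.55  0.11 -0.3   2.16  0.65  0.49 -1.04] p [ 452.2 -250.3  346.8] F [ 0.4 -0.4 -1.1] w 12.5 t 5.3
shift m [0.0761 0.2404 0.0172] rot [ 0.09  1.22 15.99]
200 25 [519.11924158   7.83754352 364.04170945] tool y [0.85165074 0.30997552 0.42261826]
q [ 0.55  0.11 -0.3   2.16  0.65  0.49 -1.04] p [ 452.2 -250.3  346.8] F [ 0.4 -0.4 -1.1] w 12.5 t 5.3
shift m [0.0669 0.2581 0.0172] rot [ 0.24  1.16 13.  ]
215 20 [540.28986357  -1.50761979 370.08436436] tool y [0.76975113 0.53898554 0.34202014]
q [ 0.55  0.11 -0.3   2.16  0.65  0.49 -1.04] p [ 452.2 -250.3  346.8] F [ 0.4 -0.4 -1.1] w 12.5 t 5.3
shift m [0.0881 0.2488 0.0232] rot [ 0.19  2.3  15.96]
180 20 [529.09435406  34.         370.08436436] tool y [ 9.39692621e-01 -1.15079156e-16  3.42020143e-01]
q [ 0.55  0.11 -0.3   2.16  0.65  0.49 -1.04] p [ 452.2 -250.3  346.8] F [ 0.4 -0.4 -1.1] w 12.5 t 5.3
shift m [0.0769 0.2843 0.0232] rot [0.82 2.02 8.98]
```

View pics/s2.png

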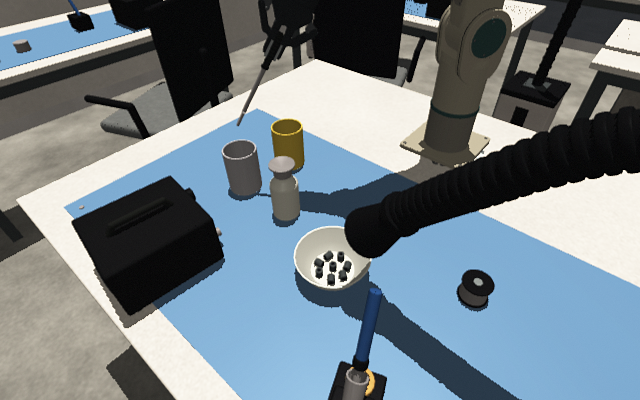

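Run:
```python
from h import *
p,Rn=now(); t=load('top0.png'); s=load('scene0.png')
print('tip pred scene',proj('scene',[p+181*Rn[:,2]]), 'seen ~238,125')
# nozzle silhouette in the top view, and mouth circle for candidate origins/yaws
m=(t.max(2)<40)
for v in range(150,196,4):
    k=np.nonzero(m[v,255:294])[0]; print(v,(k[-1]+255) if len(k) else None,end='; ')
m2=(s.max(2)<40).astype(np.uint8); n,l,st,c=cv2.connectedComponentsWithStats(m2[180:300,330:450]); print()
for v in range(195,262,6):
    k=np.nonzero(m2[v,335:420])[0]; print(v,(k[0]+335,k[-1]+335) if len(k) else None,end='; ')
print()
a=np.linspace(0,2*np.pi,24,endpoint=False); T=np.radians(35)
for yaw in (-15,0,15):
    Rz=R.from_euler('z',yaw,degrees=True).as_matrix()
    ring=np.array([[46*np.cos(q),60-46*np.sin(q)*np.cos(T),165+46*np.sin(q)*np.sin(T)] for q in a])@Rz.T+[591,34,0]
    P=proj('top',ring);S=proj('scene',ring)
    print(yaw,'top u max',P[P[:,0].argmax()],'v range',P[:,1].min(),P[:,1].max(),'scene u min',S[S[:,0].argmin()],'v',S[:,1].min(),S[:,1].max())
```

```text
q [ 0.55  0.11 -0.3   2.17  0.65  0.49 -1.04] p [ 450.8 -250.3  344. ] F [-0.3 -0.6 -1.9] w 12.4 t 5.4
tip pred scene [[238.31347185 124.7788789 ]] seen ~238,125
150 None; 154 278; 158 286; 162 288; 166 289; 170 290; 174 289; 178 289; 182 287; 186 284; 190 278; 194 None; 
195 (np.int64(388), np.int64(419)); 201 (np.int64(382), np.int64(419)); 207 (np.int64(364), np.int64(419)); 213 (np.int64(351), np.int64(419)); 219 (np.int64(347), np.int64(419)); 225 (np.int64(345), np.int64(419)); 231 (np.int64(345), np.int64(416)); 237 (np.int64(347), np.int64(399)); 243 (np.int64(349), np.int64(393)); 249 (np.int64(353), np.int64(387)); 255 (np.int64(362), np.int64(380)); 261 None; 
-15 top u max [296.80282293 159.9556164 ] v range 146.63031935339768 180.727886675042 scene u min [326.64832481 235.19454799] v 211.2914629951665 263.776299296679
0 top u max [295.52389888 166.78735   ] v range 151.67514664583987 187.47799159494465 scene u min [334.64916022 228.5102324 ] v 207.63382841771698 258.2049465126734
15 top u max [296.42942201 173.89029044] v range 157.20982399521642 193.99485211008894 scene u min [340.59558902 220.84199408] v 203.38121735455306 251.4453580713464
```

Run:
```python
from h import *
Rt,d=tool(215,25)
goto(np.array([578.3,25.6,190])+181*d,Rt)
```

```text
q [ 0.55  0.11 -0.3   2.17  0.65  0.49 -1.04] p [ 450.8 -250.3  344. ] F [-0.3 -0.6 -1.9] w 12.4 t 5.4
shift m [0.0649 0.2321 0.01  ] rot [ 0.12  1.16 16.  ]
```

Request:
apply_moves(
  increments=[
    {"tx": 0.003, "ty": 0.02, "tz": 0.004, "rx": 0.01, "ry": 0.1, "rz": 1.3, "claw": 0.0},
    {"tx": 0.006, "ty": 0.04, "tz": 0.008, "rx": 0.02, "ry": 0.2, "rz": 2.7, "claw": 0.0},
    {"tx": 0.01, "ty": 0.06, "tz": 0.012, "rx": 0.03, "ry": 0.3, "rz": 4.0, "claw": 0.0},
    {"tx": 0.015, "ty": 0.08, "tz": 0.014, "rx": 0.04, "ry": 0.4, "rz": 5.3, "claw": 0.0},
    {"tx": 0.02, "ty": 0.1, "tz": 0.014, "rx": 0.05, "ry": 0.5, "rz": 6.7, "claw": 0.0},
    {"tx": 0.026, "ty": 0.12, "tz": 0.014, "rx": 0.06, "ry": 0.6, "rz": 8.0, "claw": 0.0},
    {"tx": 0.032, "ty": 0.14, "tz": 0.013, "rx": 0.07, "ry": 0.7, "rz": 9.3, "claw": 0.0},
    {"tx": 0.039, "ty": 0.16, "tz": 0.012, "rx": 0.08, "ry": 0.8, "rz": 10.7, "claw": 0.0},
    {"tx": 0.046, "ty": 0.18, "tz": 0.011, "rx": 0.09, "ry": 0.9, "rz": 12.0, "claw": 0.0},
    {"tx": 0.053, "ty": 0.2, "tz": 0.01, "rx": 0.1, "ry": 1.0, "rz": 13.3, "claw": 0.0},
    {"tx": 0.059, "ty": 0.216, "tz": 0.01, "rx": 0.11, "ry": 1.08, "rz": 14.7, "claw": 0.0},
    {"tx": 0.065, "ty": 0.232, "tz": 0.01, "rx": 0.12, "ry": 1.16, "rz": 16.0, "claw": 0.0},
  ],
)

```text
clock: 6.6
eef_pos: [515.4, -18.0, 352.6]
tool_rot: [2.708, -0.003, 2.187]
force: [-0.1, -0.6, -0.4]
width: 12.3
```

Run:
```python
from h import *
Rt,d=tool(215,25)
goto(np.array([578.3,25.6,190])+181*d,Rt); goto(np.array([578.3,25.6,30])+181*d,Rt)
p,Rn=now();print('tip',p+181*Rn[:,2])
```

```text
q [ 0.78  0.22 -0.72  1.99 -0.23  0.67  0.87] p [515.4 -18.  352.6] F [-0.1 -0.6 -0.4] w 12.3 t 6.6
shift m [ 0.0002 -0.0003  0.0015] rot [-0.02 -0.05 -0.06]
q [ 0.78  0.22 -0.72  1.99 -0.23  0.67  0.87] p [515.4 -18.  352.6] F [-0.1 -0.6 -0.4] w 12.3 t 6.6
shift m [ 0.0002 -0.0003 -0.1585] rot [-0.02 -0.05 -0.06]
q [ 0.78  0.22 -0.72  1.99 -0.23  0.67  0.87] p [515.4 -18.  352.6] F [-0.1 -0.6 -0.4] w 12.3 t 6.6
tip [577.19894062  26.41150814 188.34615796]
```

Joints are well inside their ranges. I'll lower the tip to about 40 mm and look before it goes in among the cores.

Request:
apply_moves(
  increments=[
    {"tx": 0, "ty": 0, "tz": -0.03, "rx": 0, "ry": 0, "rz": 0, "claw": 0.0},
    {"tx": 0, "ty": 0, "tz": -0.06, "rx": 0, "ry": 0, "rz": 0, "claw": 0.0},
    {"tx": 0, "ty": 0, "tz": -0.09, "rx": 0, "ry": 0, "rz": 0, "claw": 0.0},
    {"tx": 0, "ty": 0, "tz": -0.12, "rx": 0, "ry": 0, "rz": 0, "claw": 0.0},
    {"tx": 0, "ty": 0, "tz": -0.145, "rx": 0, "ry": 0, "rz": 0, "claw": 0.0},
    {"tx": 0, "ty": 0, "tz": -0.148, "rx": 0, "ry": 0, "rz": 0, "claw": 0.0},
    {"tx": 0, "ty": 0, "tz": -0.148, "rx": 0, "ry": 0, "rz": 0, "claw": 0.0},
  ],
)

```text
clock: 7.3
eef_pos: [515.7, -17.8, 205.5]
tool_rot: [2.706, -0.003, 2.183]
force: [1.1, -0.2, -0.1]
width: 12.6
```

Run:
```python
from h import *
p,Rn=now();tip=p+181*Rn[:,2];print('tip',tip,proj('scene',[tip]))
s=shot('scene','s3.png')
cv2.imwrite('pics/c3.png',cv2.resize(s[195:320,270:430],None,fx=5,fy=4.8,interpolation=cv2.INTER_CUBIC)[:,:,::-1])
```

```text
q [ 0.64  0.45 -0.62  2.21 -0.14  0.23  0.86] p [515.7 -17.8 205.5] F [ 1.1 -0.2 -0.1] w 12.6 t 7.3
tip [577.83750638  26.53711758  41.34391739] [[332.7525012  252.86149302]]
```

View pics/c3.png

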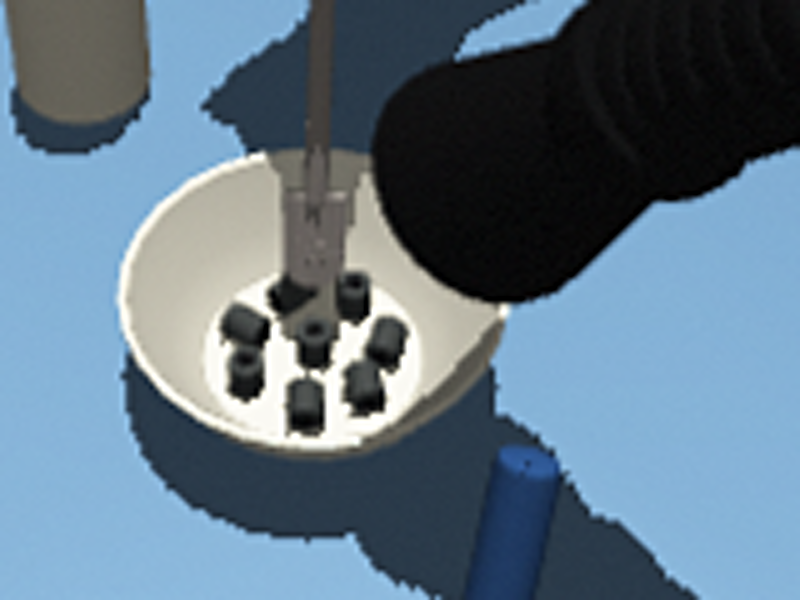

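The blade hangs over the near side of the centre core and all eight cores are in place. Joint 6 is at its limit, so I'll lean the paddle more to the right, lean 250 and tilt 20.

Run:
```python
from h import *
Rt,d=tool(250,20); print(d*181)
goto(np.array([585.7,19.9,45])+181*d,Rt)
goto(np.array([585.7,19.9,10])+181*d,Rt)
```

```text
[-21.1729779  -58.17227868 170.08436436]
q [ 0.64  0.45 -0.62  2.2  -0.14  0.23  0.86] p [516.7 -18.  206.7] F [-0.4 -0.6 -1. ] w 12.1 t 7.35
shift m [ 0.0478 -0.0203  0.0084] rot [-0.82  0.62  6.98]
q [ 0.64  0.45 -0.62  2.2  -0.14  0.23  0.86] p [516.7 -18.  206.7] F [-0.4 -0.6 -1. ] w 12.1 t 7.35
shift m [ 0.0478 -0.0203 -0.0266] rot [-0.82  0.62  6.98]
```

Request:
apply_moves(
  increments=[
    {"tx": 0.006, "ty": -0.002, "tz": 0.004, "rx": -0.1, "ry": 0.08, "rz": 0.9, "claw": 0.0},
    {"tx": 0.012, "ty": -0.005, "tz": 0.006, "rx": -0.2, "ry": 0.16, "rz": 1.75, "claw": 0.0},
    {"tx": 0.018, "ty": -0.007, "tz": 0.008, "rx": -0.3, "ry": 0.24, "rz": 2.6, "claw": 0.0},
    {"tx": 0.024, "ty": -0.01, "tz": 0.008, "rx": -0.4, "ry": 0.31, "rz": 3.5, "claw": 0.0},
    {"tx": 0.03, "ty": -0.012, "tz": 0.008, "rx": -0.5, "ry": 0.4, "rz": 4.4, "claw": 0.0},
    {"tx": 0.036, "ty": -0.015, "tz": 0.008, "rx": -0.6, "ry": 0.48, "rz": 5.2, "claw": 0.0},
    {"tx": 0.042, "ty": -0.018, "tz": 0.008, "rx": -0.7, "ry": 0.55, "rz": 6.1, "claw": 0.0},
    {"tx": 0.048, "ty": -0.02, "tz": 0.008, "rx": -0.82, "ry": 0.62, "rz": 7.0, "claw": 0.0},
    {"tx": 0.048, "ty": -0.02, "tz": 0.008, "rx": -0.82, "ry": 0.62, "rz": 7.0, "claw": 0.0},
    {"tx": 0.048, "ty": -0.02, "tz": 0.008, "rx": -0.82, "ry": 0.62, "rz": 7.0, "claw": 0.0},
  ],
)

```text
clock: 8.35
eef_pos: [564.8, -38.2, 215.5]
tool_rot: [2.793, 0.001, 2.792]
force: [-0.3, 0.1, -0.8]
width: 12.6
```

Run:
```python
from h import *
Rt,d=tool(250,20)
goto(np.array([585.7,19.9,10])+181*d,Rt)
p,Rn=now();print('tip',p+181*Rn[:,2])
```

```text
q [ 0.7   0.62 -0.73  1.84  0.09  0.72  1.24] p [564.8 -38.2 215.5] F [-0.3  0.1 -0.8] w 12.6 t 8.35
shift m [-0.0002 -0.     -0.0354] rot [0.01 0.01 0.01]
q [ 0.7   0.62 -0.73  1.84  0.09  0.72  1.24] p [564.8 -38.2 215.5] F [-0.3  0.1 -0.8] w 12.6 t 8.35
tip [586.14103363  19.82384485  45.38573915]
```

Request:
apply_moves(
  increments=[
    {"tx": 0, "ty": 0, "tz": -0.007, "rx": 0, "ry": 0, "rz": 0, "claw": 0.0},
    {"tx": 0, "ty": 0, "tz": -0.014, "rx": 0, "ry": 0, "rz": 0, "claw": 0.0},
    {"tx": 0, "ty": 0, "tz": -0.02, "rx": 0, "ry": 0, "rz": 0, "claw": 0.0},
    {"tx": 0, "ty": 0, "tz": -0.025, "rx": 0, "ry": 0, "rz": 0, "claw": 0.0},
    {"tx": 0, "ty": 0, "tz": -0.03, "rx": 0, "ry": 0, "rz": 0, "claw": 0.0},
    {"tx": 0, "ty": 0, "tz": -0.034, "rx": 0, "ry": 0, "rz": 0, "claw": 0.0},
    {"tx": 0, "ty": 0, "tz": -0.034, "rx": 0, "ry": 0, "rz": 0, "claw": 0.0},
  ],
)

```text
clock: 9.05
eef_pos: [564.5, -38.2, 180.0]
tool_rot: [2.793, -0.001, 2.794]
force: [0.1, 0.2, -0.7]
width: 12.2
```

Request:
apply_moves(
  increments=[
    {"tx": 0, "ty": -0.006, "tz": 0, "rx": 0, "ry": 0, "rz": 0, "claw": 0.0},
    {"tx": 0.003, "ty": -0.013, "tz": 0, "rx": 0, "ry": 0, "rz": 0, "claw": 0.0},
    {"tx": 0.011, "ty": -0.013, "tz": 0, "rx": 0, "ry": 0, "rz": 0, "claw": 0.0},
    {"tx": 0.017, "ty": -0.01, "tz": 0, "rx": 0, "ry": 0, "rz": 0, "claw": 0.0},
    {"tx": 0.022, "ty": -0.006, "tz": 0, "rx": 0, "ry": 0, "rz": 0, "claw": 0.0},
    {"tx": 0.026, "ty": 0, "tz": 0, "rx": 0, "ry": 0, "rz": 0, "claw": 0.0},
    {"tx": 0.028, "ty": 0.007, "tz": 0, "rx": 0, "ry": 0, "rz": 0, "claw": 0.0},
    {"tx": 0.029, "ty": 0.014, "tz": 0, "rx": 0, "ry": 0, "rz": 0, "claw": 0.0},
    {"tx": 0.028, "ty": 0.021, "tz": 0, "rx": 0, "ry": 0, "rz": 0, "claw": 0.0},
    {"tx": 0.026, "ty": 0.028, "tz": 0, "rx": 0, "ry": 0, "rz": 0, "claw": 0.0},
    {"tx": 0.022, "ty": 0.034, "tz": 0, "rx": 0, "ry": 0, "rz": 0, "claw": 0.0},
    {"tx": 0.017, "ty": 0.038, "tz": 0, "rx": 0, "ry": 0, "rz": 0, "claw": 0.0},
  ],
)

```text
clock: 10.25
eef_pos: [582.2, 0.7, 181.2]
tool_rot: [2.792, 0.002, 2.794]
force: [0.1, -0.1, -2.1]
width: 12.0
```

Request:
apply_moves(
  increments=[
    {"tx": -0.006, "ty": 0.003, "tz": 0, "rx": 0, "ry": 0, "rz": 0, "claw": 0.0},
    {"tx": -0.012, "ty": 0.004, "tz": 0, "rx": 0, "ry": 0, "rz": 0, "claw": 0.0},
    {"tx": -0.018, "ty": 0.003, "tz": 0, "rx": 0, "ry": 0, "rz": 0, "claw": 0.0},
    {"tx": -0.024, "ty": 0, "tz": 0, "rx": 0, "ry": 0, "rz": 0, "claw": 0.0},
    {"tx": -0.029, "ty": -0.004, "tz": 0, "rx": 0, "ry": 0, "rz": 0, "claw": 0.0},
    {"tx": -0.033, "ty": -0.01, "tz": 0, "rx": 0, "ry": 0, "rz": 0, "claw": 0.0},
    {"tx": -0.035, "ty": -0.017, "tz": 0, "rx": 0, "ry": 0, "rz": 0, "claw": 0.0},
    {"tx": -0.036, "ty": -0.024, "tz": 0, "rx": 0, "ry": 0, "rz": 0, "claw": 0.0},
    {"tx": -0.035, "ty": -0.031, "tz": 0, "rx": 0, "ry": 0, "rz": 0, "claw": 0.0},
    {"tx": -0.033, "ty": -0.038, "tz": 0, "rx": 0, "ry": 0, "rz": 0, "claw": 0.0},
    {"tx": -0.029, "ty": -0.044, "tz": 0, "rx": 0, "ry": 0, "rz": 0, "claw": 0.0},
    {"tx": -0.024, "ty": -0.048, "tz": 0, "rx": 0, "ry": 0, "rz": 0, "claw": 0.0},
  ],
)

```text
clock: 11.45
eef_pos: [557.4, -48.7, 180.4]
tool_rot: [2.793, -0.001, 2.794]
force: [0.1, 0.0, -0.6]
width: 12.3
```

Run:
```python
from h import *
p,Rn=now();print('tip',p+181*Rn[:,2])
t=shot('top','t4.png');s=shot('scene','s4.png'); o=load('scene0.png')
f=lambda i:cv2.resize(i[220:295,285:385],None,fx=4,fy=4,interpolation=cv2.INTER_CUBIC)[:,:,::-1]
cv2.imwrite('pics/c4.png',np.hstack([f(o),f(s)]))
```

```text
q [ 0.71  0.66 -0.71  1.88  0.12  0.65  1.26] p [557.4 -48.7 180.4] F [ 0.1  0.  -0.6] w 12.3 t 11.45
tip [578.26001024   9.51115241  10.29277984]
```

View pics/c4.png

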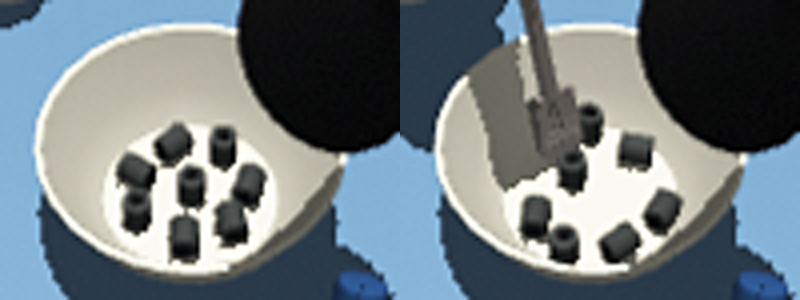

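Most cores have clearly moved, the bowl rim sits at the same pixels and the shaft is clear of the nozzle. One core is hidden behind the blade. I'll stir more, through the middle and round again.

Request:
apply_moves(
  increments=[
    {"tx": 0.004, "ty": 0.004, "tz": 0, "rx": 0, "ry": 0, "rz": 0, "claw": 0.0},
    {"tx": 0.009, "ty": 0.01, "tz": 0, "rx": 0, "ry": 0, "rz": 0, "claw": 0.0},
    {"tx": 0.013, "ty": 0.017, "tz": 0, "rx": 0, "ry": 0, "rz": 0, "claw": 0.0},
    {"tx": 0.015, "ty": 0.024, "tz": 0, "rx": 0, "ry": 0, "rz": 0, "claw": 0.0},
    {"tx": 0.016, "ty": 0.032, "tz": 0, "rx": 0, "ry": 0, "rz": 0, "claw": 0.0},
    {"tx": 0.016, "ty": 0.04, "tz": 0, "rx": 0, "ry": 0, "rz": 0, "claw": 0.0},
    {"tx": 0.015, "ty": 0.048, "tz": 0, "rx": 0, "ry": 0, "rz": 0, "claw": 0.0},
    {"tx": 0.007, "ty": 0.051, "tz": 0, "rx": 0, "ry": 0, "rz": 0, "claw": 0.0},
    {"tx": 0.0, "ty": 0.048, "tz": 0, "rx": 0, "ry": 0, "rz": 0, "claw": 0.0},
    {"tx": -0.005, "ty": 0.044, "tz": 0, "rx": 0, "ry": 0, "rz": 0, "claw": 0.0},
    {"tx": -0.009, "ty": 0.038, "tz": 0, "rx": 0, "ry": 0, "rz": 0, "claw": 0.0},
    {"tx": -0.011, "ty": 0.031, "tz": 0, "rx": 0, "ry": 0, "rz": 0, "claw": 0.0},
  ],
)

```text
clock: 12.75
eef_pos: [546.2, -18.1, 180.7]
tool_rot: [2.793, 0.0, 2.793]
force: [0.7, 0.2, -1.1]
width: 11.9
```

Request:
apply_moves(
  increments=[
    {"tx": -0.001, "ty": -0.007, "tz": 0, "rx": 0, "ry": 0, "rz": 0, "claw": 0.0},
    {"tx": 0.0, "ty": -0.014, "tz": 0, "rx": 0, "ry": 0, "rz": 0, "claw": 0.0},
    {"tx": 0.002, "ty": -0.021, "tz": 0, "rx": 0, "ry": 0, "rz": 0, "claw": 0.0},
    {"tx": 0.006, "ty": -0.027, "tz": 0, "rx": 0, "ry": 0, "rz": 0, "claw": 0.0},
    {"tx": 0.011, "ty": -0.031, "tz": 0, "rx": 0, "ry": 0, "rz": 0, "claw": 0.0},
    {"tx": 0.018, "ty": -0.034, "tz": 0, "rx": 0, "ry": 0, "rz": 0, "claw": 0.0},
    {"tx": 0.027, "ty": -0.034, "tz": 0, "rx": 0, "ry": 0, "rz": 0, "claw": 0.0},
    {"tx": 0.035, "ty": -0.031, "tz": 0, "rx": 0, "ry": 0, "rz": 0, "claw": 0.0},
    {"tx": 0.04, "ty": -0.027, "tz": 0, "rx": 0, "ry": 0, "rz": 0, "claw": 0.0},
    {"tx": 0.044, "ty": -0.021, "tz": 0, "rx": 0, "ry": 0, "rz": 0, "claw": 0.0},
    {"tx": 0.046, "ty": -0.014, "tz": 0, "rx": 0, "ry": 0, "rz": 0, "claw": 0.0},
    {"tx": 0.047, "ty": -0.007, "tz": 0, "rx": 0, "ry": 0, "rz": 0, "claw": 0.0},
  ],
)

```text
clock: 13.95
eef_pos: [593.1, -23.5, 180.5]
tool_rot: [2.794, -0.001, 2.795]
force: [-0.9, -2.9, -0.0]
width: 12.2
```

Request:
apply_moves(
  increments=[
    {"tx": -0.001, "ty": 0.007, "tz": 0, "rx": 0, "ry": 0, "rz": 0, "claw": 0.0},
    {"tx": -0.003, "ty": 0.014, "tz": 0, "rx": 0, "ry": 0, "rz": 0, "claw": 0.0},
    {"tx": -0.007, "ty": 0.02, "tz": 0, "rx": 0, "ry": 0, "rz": 0, "claw": 0.0},
    {"tx": -0.012, "ty": 0.024, "tz": 0, "rx": 0, "ry": 0, "rz": 0, "claw": 0.0},
    {"tx": -0.02, "ty": 0.027, "tz": 0, "rx": 0, "ry": 0, "rz": 0, "claw": 0.0},
    {"tx": -0.029, "ty": 0.027, "tz": 0, "rx": 0, "ry": 0, "rz": 0, "claw": 0.0},
    {"tx": -0.034, "ty": 0.022, "tz": 0, "rx": 0, "ry": 0, "rz": 0, "claw": 0.0},
    {"tx": -0.034, "ty": 0.014, "tz": 0, "rx": 0, "ry": 0, "rz": 0, "claw": 0.0},
    {"tx": -0.032, "ty": 0.006, "tz": 0, "rx": 0, "ry": 0, "rz": 0, "claw": 0.0},
    {"tx": -0.029, "ty": -0.002, "tz": 0, "rx": 0, "ry": 0, "rz": 0, "claw": 0.0},
    {"tx": -0.027, "ty": -0.01, "tz": 0, "rx": 0, "ry": 0, "rz": 0, "claw": 0.0},
    {"tx": -0.026, "ty": -0.016, "tz": 0, "rx": 0, "ry": 0, "rz": 0, "claw": 0.0},
  ],
)

```text
clock: 15.15
eef_pos: [568.2, -41.2, 180.5]
tool_rot: [2.792, 0.0, 2.793]
force: [0.2, -0.4, -0.1]
width: 12.1
```

Run:
```python
from h import *
p,Rn=now();print('tip',p+181*Rn[:,2])
t=shot('top','t5.png');s=shot('scene','s5.png'); o=load('scene0.png')
f=lambda i:cv2.resize(i[220:295,285:385],None,fx=4,fy=4,interpolation=cv2.INTER_CUBIC)[:,:,::-1]
cv2.imwrite('pics/c5.png',np.hstack([f(o),f(s)]))
```

```text
q [ 0.68  0.67 -0.71  1.86  0.12  0.66  1.24] p [568.2 -41.2 180.5] F [ 0.2 -0.4 -0.1] w 12.1 t 15.15
tip [589.3284437   17.01631514  10.45058749]
```

View pics/c5.png

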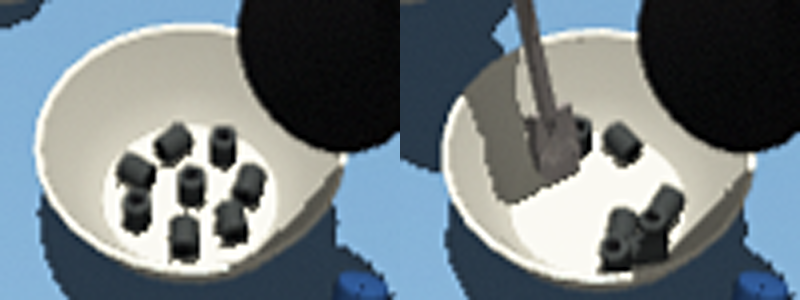

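Run:
```python
from h import *
for c in [(217,250),(225,228),(262,208),(252,225),(222,146),(182,138)]:
    print(c,(onz('scene',[[285+c[0]/4,220+c[1]/4]],15)[0]-[591,34,0]).round())
print('orig')
for c in [(222,148),(190,188),(137,212),(173,145),(135,174),(183,240),(231,224),(250,188)]:
    print(c,(onz('scene',[[285+c[0]/4,220+c[1]/4]],15)[0]-[591,34,0]).round())
t=load('top0.png').astype(int)
for n in ('top0.png','t5.png'):
    t=load(n).astype(int); hs=cv2.cvtColor(t.astype(np.uint8),cv2.COLOR_RGB2HSV); m=(hs[...,1]<70)&(hs[...,2]>120)
    print(n,'rim right edge',[np.nonzero(m[v,300:345])[0].max()+300 for v in (172,178,184,190)],'bottom',[np.nonzero(m[180:220,u])[0].max()+180 for u in (300,306,312,318)],'top',[np.nonzero(m[145:180,u])[0].min()+145 for u in (306,312,318)])
```

```text
(217, 250) [21. 37. 15.]
(225, 228) [ 8. 32. 15.]
(262, 208) [-14.  39.  15.]
(252, 225) [-3. 42. 15.]
(222, 146) [-33.  -2.  15.]
(182, 138) [-23. -22.  15.]
orig
(222, 148) [-31.  -1.  15.]
(190, 188) [-0.  3. 15.]
(137, 212) [29. -9. 15.]
(173, 145) [-16. -22.  15.]
(135, 174) [ 12. -25.  15.]
(183, 240) [27. 20. 15.]
(231, 224) [ 4. 33. 15.]
(250, 188) [-20.  27.  15.]
top0.png rim right edge [np.int64(335), np.int64(336), np.int64(336), np.int64(334)] bottom [np.int64(208), np.int64(208), np.int64(208), np.int64(206)] top [np.int64(153), np.int64(153), np.int64(155)]
t5.png rim right edge [np.int64(326), np.int64(315), np.int64(313), np.int64(332)] bottom [np.int64(208), np.int64(208), np.int64(208), np.int64(205)] top [np.int64(153), np.int64(153), np.int64(155)]
```

Request:
apply_moves(
  increments=[
    {"tx": 0.008, "ty": 0.003, "tz": 0, "rx": 0, "ry": 0, "rz": 0, "claw": 0.0},
    {"tx": 0.016, "ty": 0.009, "tz": 0, "rx": 0, "ry": 0, "rz": 0, "claw": 0.0},
    {"tx": 0.022, "ty": 0.017, "tz": 0, "rx": 0, "ry": 0, "rz": 0, "claw": 0.0},
    {"tx": 0.026, "ty": 0.025, "tz": 0, "rx": 0, "ry": 0, "rz": 0, "claw": 0.0},
    {"tx": 0.028, "ty": 0.032, "tz": 0, "rx": 0, "ry": 0, "rz": 0, "claw": 0.0},
    {"tx": 0.026, "ty": 0.038, "tz": 0, "rx": 0, "ry": 0, "rz": 0, "claw": 0.0},
    {"tx": 0.021, "ty": 0.042, "tz": 0, "rx": 0, "ry": 0, "rz": 0, "claw": 0.0},
    {"tx": 0.015, "ty": 0.045, "tz": 0, "rx": 0, "ry": 0, "rz": 0, "claw": 0.0},
    {"tx": 0.008, "ty": 0.047, "tz": 0, "rx": 0, "ry": 0, "rz": 0, "claw": 0.0},
    {"tx": 0.001, "ty": 0.047, "tz": 0, "rx": 0, "ry": 0, "rz": 0, "claw": 0.0},
    {"tx": -0.006, "ty": 0.046, "tz": 0, "rx": 0, "ry": 0, "rz": 0, "claw": 0.0},
    {"tx": -0.012, "ty": 0.042, "tz": 0, "rx": 0, "ry": 0, "rz": 0, "claw": 0.0},
  ],
)

```text
clock: 16.45
eef_pos: [555.4, 0.9, 181.1]
tool_rot: [2.793, 0.001, 2.792]
force: [-0.4, 0.3, -0.9]
width: 12.4
```

Request:
apply_moves(
  increments=[
    {"tx": -0.005, "ty": -0.005, "tz": 0, "rx": 0, "ry": 0, "rz": 0, "claw": 0.0},
    {"tx": -0.008, "ty": -0.012, "tz": 0, "rx": 0, "ry": 0, "rz": 0, "claw": 0.0},
    {"tx": -0.01, "ty": -0.019, "tz": 0, "rx": 0, "ry": 0, "rz": 0, "claw": 0.0},
    {"tx": -0.01, "ty": -0.026, "tz": 0, "rx": 0, "ry": 0, "rz": 0, "claw": 0.0},
    {"tx": -0.008, "ty": -0.033, "tz": 0, "rx": 0, "ry": 0, "rz": 0, "claw": 0.0},
    {"tx": -0.004, "ty": -0.037, "tz": 0, "rx": 0, "ry": 0, "rz": 0, "claw": 0.0},
    {"tx": -0.003, "ty": -0.038, "tz": 0, "rx": 0, "ry": 0, "rz": 0, "claw": 0.0},
    {"tx": -0.003, "ty": -0.038, "tz": 0.01, "rx": 0, "ry": 0, "rz": 0, "claw": 0.0},
    {"tx": -0.003, "ty": -0.038, "tz": 0.03, "rx": 0, "ry": 0, "rz": 0, "claw": 0.0},
    {"tx": -0.003, "ty": -0.038, "tz": 0.06, "rx": 0, "ry": 0, "rz": 0, "claw": 0.0},
    {"tx": -0.003, "ty": -0.038, "tz": 0.1, "rx": 0, "ry": 0, "rz": 0, "claw": 0.0},
    {"tx": -0.003, "ty": -0.038, "tz": 0.13, "rx": 0, "ry": 0, "rz": 0, "claw": 0.0},
  ],
)

```text
clock: 17.65
eef_pos: [552.4, -35.4, 313.3]
tool_rot: [2.793, 0.001, 2.795]
force: [0.5, -0.7, -1.3]
width: 12.1
```

Run:
```python
from h import *
p,Rn=now();print('tip',p+181*Rn[:,2])
t=shot('top','t6.png');s=shot('scene','s6.png'); o=load('scene0.png')
f=lambda i:cv2.resize(i[220:295,285:385],None,fx=4,fy=4,interpolation=cv2.INTER_CUBIC)[:,:,::-1]
cv2.imwrite('pics/c6.png',np.hstack([f(o),f(s)]))
```

```text
q [ 0.77  0.49 -0.81  1.75  0.02  0.93  1.26] p [552.4 -35.4 313.3] F [ 0.5 -0.7 -1.3] w 12.1 t 17.65
tip [573.51797117  22.74479202 143.16675542]
```

View pics/c6.png

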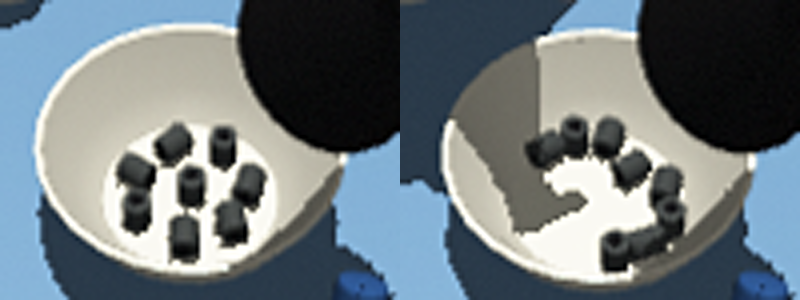

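Run:
```python
from h import *
W=lambda c:onz('scene',[[285+c[0]/4,220+c[1]/4]],15)[0][:2]-[591,34]
L0=[(173,145),(135,174),(183,240),(231,224),(250,188)];S0=[(222,148),(190,188),(137,212)]
L1=[(143,149),(207,136),(232,169),(266,188),(245,240)];S1=[(174,138),(270,217),(215,251)]
f=lambda A,B:np.round([[np.linalg.norm(W(a)-W(b)) for b in B] for a in A])
print('lying orig x now\n',f(L0,L1));print('standing\n',f(S0,S1))
print(np.round([W(a) for a in L1+S1]))
```

```text
lying orig x now
 [[16. 19. 35. 57. 71.]
 [17. 46. 52. 70. 70.]
 [62. 68. 52. 54. 32.]
 [67. 58. 35. 30. 12.]
 [62. 41. 15.  8. 33.]]
standing
 [[27. 50. 65.]
 [34. 45. 41.]
 [52. 69. 46.]]
[[ -4. -33.]
 [-33. -12.]
 [-24.  12.]
 [-26.  33.]
 [  7.  45.]
 [-20. -25.]
 [-12.  46.]
 [ 22.  37.]]
```

All 8 cores are in the bowl and at least five have clearly moved. For three lying cores I can't be sure which is which. There is time, so I'll make one more pass further out along the wall.

Request:
apply_moves(
  increments=[
    {"tx": 0.02, "ty": 0.008, "tz": -0.02, "rx": 0, "ry": 0, "rz": 0, "claw": 0.0},
    {"tx": 0.039, "ty": 0.016, "tz": -0.05, "rx": 0, "ry": 0, "rz": 0, "claw": 0.0},
    {"tx": 0.039, "ty": 0.016, "tz": -0.08, "rx": 0, "ry": 0, "rz": 0, "claw": 0.0},
    {"tx": 0.039, "ty": 0.016, "tz": -0.105, "rx": 0, "ry": 0, "rz": 0, "claw": 0.0},
    {"tx": 0.039, "ty": 0.016, "tz": -0.12, "rx": 0, "ry": 0, "rz": 0, "claw": 0.0},
    {"tx": 0.039, "ty": 0.016, "tz": -0.128, "rx": 0, "ry": 0, "rz": 0, "claw": 0.0},
    {"tx": 0.039, "ty": 0.016, "tz": -0.132, "rx": 0, "ry": 0, "rz": 0, "claw": 0.0},
    {"tx": 0.04, "ty": 0.018, "tz": -0.132, "rx": 0, "ry": 0, "rz": 0, "claw": 0.0},
    {"tx": 0.041, "ty": 0.024, "tz": -0.132, "rx": 0, "ry": 0, "rz": 0, "claw": 0.0},
    {"tx": 0.041, "ty": 0.03, "tz": -0.132, "rx": 0, "ry": 0, "rz": 0, "claw": 0.0},
  ],
)

```text
clock: 18.75
eef_pos: [593.8, -12.5, 181.0]
tool_rot: [2.801, 0.004, 2.791]
force: [-11.1, -21.0, 34.2]
width: 12.2
```

Request:
apply_moves(
  increments=[
    {"tx": -0.004, "ty": -0.006, "tz": 0.004, "rx": 0, "ry": 0, "rz": 0, "claw": 0.0},
    {"tx": -0.006, "ty": -0.012, "tz": 0.015, "rx": 0, "ry": 0, "rz": 0, "claw": 0.0},
    {"tx": -0.006, "ty": -0.014, "tz": 0.03, "rx": 0, "ry": 0, "rz": 0, "claw": 0.0},
    {"tx": -0.006, "ty": -0.014, "tz": 0.06, "rx": 0, "ry": 0, "rz": 0, "claw": 0.0},
    {"tx": -0.006, "ty": -0.014, "tz": 0.1, "rx": 0, "ry": 0, "rz": 0, "claw": 0.0},
    {"tx": -0.006, "ty": -0.014, "tz": 0.13, "rx": 0, "ry": 0, "rz": 0, "claw": 0.0},
  ],
)

```text
clock: 19.35
eef_pos: [587.9, -19.7, 311.6]
tool_rot: [2.792, 0.002, 2.794]
force: [0.2, -0.1, -0.5]
width: 12.0
```

Run:
```python
from h import *
p,Rn=now();tip=p+181*Rn[:,2];print('tip',tip,proj('scene',[tip]),proj('top',[tip]))
t=shot('top','t7.png');s=shot('scene','s7.png')
f=lambda i:cv2.resize(i[150:295,285:385],None,fx=4,fy=4,interpolation=cv2.INTER_CUBIC)[:,:,::-1]
cv2.imwrite('pics/c7.png',np.hstack([f(load('s6.png')),f(s)]))
```

```text
q [ 0.69  0.53 -0.78  1.68  0.05  0.95  1.2 ] p [587.9 -19.7 311.6] F [ 0.2 -0.1 -0.5] w 12.0 t 19.35
tip [609.28278481  38.53529997 141.58398128] [[327.20708357 232.13782079]] [[304.04811076 165.28545114]]
```

View pics/c7.png

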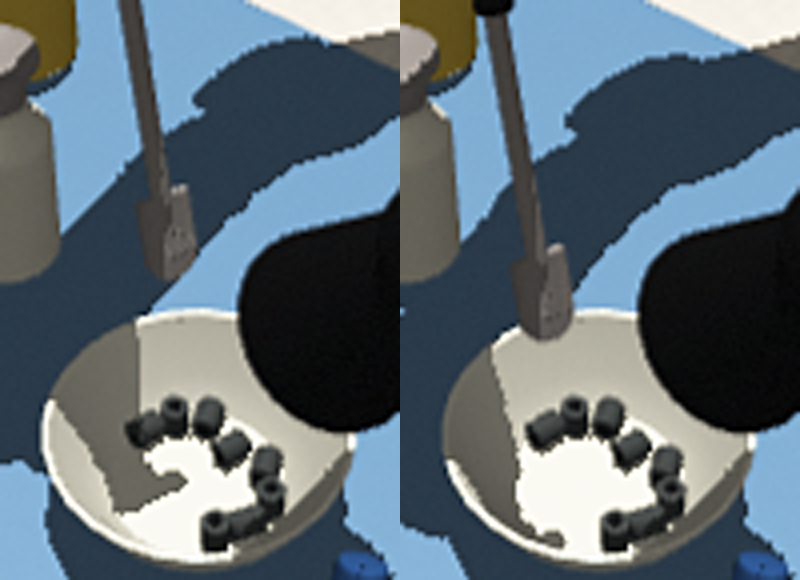

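Run:
```python
from h import *
p,Rn=now();z=Rn[:,2]
A=[p+21*z,p+138*z,p+181*z]
print('pred handle bottom, blade top, tip: scene',proj('scene',A).round(1).tolist(),'top',proj('top',A).round(1).tolist())
print('seen scene: handle bottom',(285+93/4,150+8/4),'blade top ~',(285+138/4,150+255/4),'tip',(285+145/4,150+335/4))
Rt,d=tool(250,20); B=np.array([552.4,-35.4,313.3])
print('s6 pred',proj('scene',[B-138*d,B-181*d]),'seen',(285+165/4,150+195/4),(285+175/4,150+278/4))
t=load('t7.png')
cv2.imwrite('pics/c8.png',cv2.resize(t[130:215,265:365],None,fx=7,fy=7,interpolation=cv2.INTER_CUBIC)[:,:,::-1])
```

```text
q [ 0.69  0.53 -0.78  1.67  0.05  0.94  1.2 ] p [590.2 -19.4 314.1] F [-0.1  0.6 -1.8] w 12.4 t 19.45
pred handle bottom, blade top, tip: scene [[309.4, 149.7], [321.9, 211.7], [326.0, 232.3]] top [[323.5, 153.6], [308.7, 161.2], [304.0, 163.7]]
seen scene: handle bottom (308.25, 152.0) blade top ~ (319.5, 213.75) tip (321.25, 233.75)
s6 pred [[328.95485254 196.8722617 ]
 [332.87535682 216.87399998]] seen (326.25, 198.75) (328.75, 219.5)
```

View pics/c8.png

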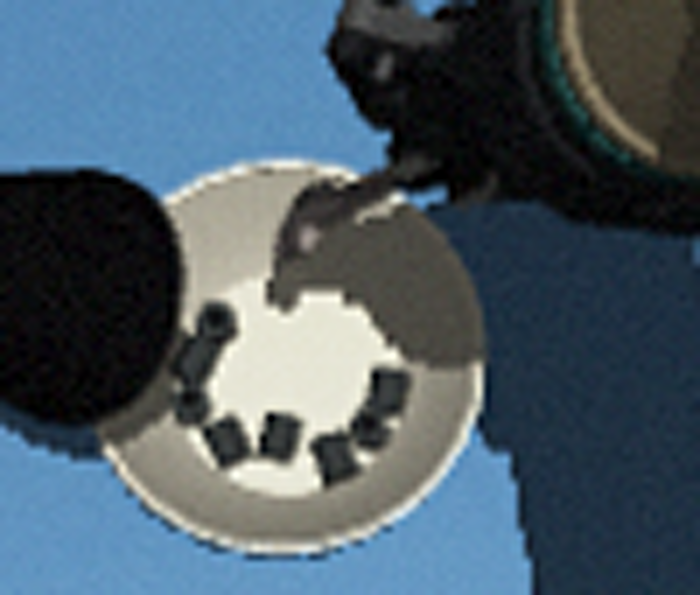

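The top view shows all 8 cores, with the cluster at crop px (190–230, 320–440) on the hose side. The blade tip sits a few px lower and nearer than predicted, so the paddle has slid a few mm down in the grip and was scraping the floor. I'll redo the pass about 5 mm higher.

Request:
apply_moves(
  increments=[
    {"tx": 0.002, "ty": 0.0, "tz": -0.03, "rx": 0, "ry": 0, "rz": 0, "claw": 0.0},
    {"tx": 0.002, "ty": 0.0, "tz": -0.06, "rx": 0, "ry": 0, "rz": 0, "claw": 0.0},
    {"tx": 0.002, "ty": 0.0, "tz": -0.09, "rx": 0, "ry": 0, "rz": 0, "claw": 0.0},
    {"tx": 0.002, "ty": 0.0, "tz": -0.11, "rx": 0, "ry": 0, "rz": 0, "claw": 0.0},
    {"tx": 0.002, "ty": 0.0, "tz": -0.12, "rx": 0, "ry": 0, "rz": 0, "claw": 0.0},
    {"tx": 0.002, "ty": 0.0, "tz": -0.126, "rx": 0, "ry": 0, "rz": 0, "claw": 0.0},
    {"tx": 0.002, "ty": 0.0, "tz": -0.126, "rx": 0, "ry": 0, "rz": 0, "claw": 0.0},
  ],
)

```text
clock: 20.15
eef_pos: [589.4, -20.0, 182.5]
tool_rot: [2.793, -0.001, 2.794]
force: [0.9, -0.2, -1.5]
width: 12.4
```

Request:
apply_moves(
  increments=[
    {"tx": 0.006, "ty": 0.009, "tz": 0, "rx": 0, "ry": 0, "rz": 0, "claw": 0.0},
    {"tx": 0.006, "ty": 0.017, "tz": 0, "rx": 0, "ry": 0, "rz": 0, "claw": 0.0},
    {"tx": 0.003, "ty": 0.025, "tz": 0, "rx": 0, "ry": 0, "rz": 0, "claw": 0.0},
    {"tx": -0.002, "ty": 0.031, "tz": 0, "rx": 0, "ry": 0, "rz": 0, "claw": 0.0},
    {"tx": -0.008, "ty": 0.034, "tz": 0, "rx": 0, "ry": 0, "rz": 0, "claw": 0.0},
    {"tx": -0.015, "ty": 0.036, "tz": 0, "rx": 0, "ry": 0, "rz": 0, "claw": 0.0},
    {"tx": -0.022, "ty": 0.036, "tz": 0, "rx": 0, "ry": 0, "rz": 0, "claw": 0.0},
    {"tx": -0.029, "ty": 0.033, "tz": 0, "rx": 0, "ry": 0, "rz": 0, "claw": 0.0},
    {"tx": -0.035, "ty": 0.028, "tz": 0, "rx": 0, "ry": 0, "rz": 0, "claw": 0.0},
    {"tx": -0.039, "ty": 0.021, "tz": 0, "rx": 0, "ry": 0, "rz": 0, "claw": 0.0},
    {"tx": -0.042, "ty": 0.013, "tz": 0, "rx": 0, "ry": 0, "rz": 0, "claw": 0.0},
    {"tx": -0.043, "ty": 0.005, "tz": 0, "rx": 0, "ry": 0, "rz": 0, "claw": 0.0},
  ],
)

```text
clock: 21.35
eef_pos: [546.4, -15.6, 182.8]
tool_rot: [2.792, -0.0, 2.794]
force: [1.3, 0.7, -0.6]
width: 12.0
```

Request:
apply_moves(
  increments=[
    {"tx": 0.0, "ty": -0.008, "tz": 0, "rx": 0, "ry": 0, "rz": 0, "claw": 0.0},
    {"tx": 0.002, "ty": -0.016, "tz": 0, "rx": 0, "ry": 0, "rz": 0, "claw": 0.0},
    {"tx": 0.006, "ty": -0.023, "tz": 0, "rx": 0, "ry": 0, "rz": 0, "claw": 0.0},
    {"tx": 0.012, "ty": -0.028, "tz": 0, "rx": 0, "ry": 0, "rz": 0, "claw": 0.0},
    {"tx": 0.019, "ty": -0.031, "tz": 0, "rx": 0, "ry": 0, "rz": 0, "claw": 0.0},
    {"tx": 0.027, "ty": -0.031, "tz": 0, "rx": 0, "ry": 0, "rz": 0, "claw": 0.0},
    {"tx": 0.035, "ty": -0.029, "tz": 0, "rx": 0, "ry": 0, "rz": 0, "claw": 0.0},
    {"tx": 0.041, "ty": -0.024, "tz": 0, "rx": 0, "ry": 0, "rz": 0, "claw": 0.0},
    {"tx": 0.044, "ty": -0.018, "tz": 0, "rx": 0, "ry": 0, "rz": 0, "claw": 0.0},
    {"tx": 0.042, "ty": -0.014, "tz": 0, "rx": 0, "ry": 0, "rz": 0, "claw": 0.0},
    {"tx": 0.042, "ty": -0.014, "tz": 0, "rx": 0, "ry": 0, "rz": 0, "claw": 0.0},
  ],
)

```text
clock: 22.45
eef_pos: [587.7, -28.0, 182.6]
tool_rot: [2.793, -0.001, 2.796]
force: [0.9, -0.3, -2.1]
width: 12.3
```

```bash
cat >> h.py <<'E'
def beads(n,t):
    m=(t.max(2)<85).astype(np.uint8); o=np.zeros_like(m)
    x0,x1,y0,y1={'top':(288,332,160,206),'scene':(296,380,242,292)}[n]; o[y0:y1,x0:x1]=1
    k,l,st,c=cv2.connectedComponentsWithStats(m*o)
    return [(int(st[i,4]),c[i].round(1).tolist(),(onz(n,c[i],15)[0]-[591,34,0])[:2].round().tolist()) for i in range(1,k) if st[i,4]>8]
E
python3 - <<'E'
from h import *
p,Rn=now();print('nominal tip',p+181*Rn[:,2])
for n,f0,f in (('top','top0.png','t9.png'),('scene','scene0.png','s9.png')):
    for b in beads(n,shot(n,f)): print(n,b)
    print('orig',[b[2] for b in beads(n,load(f0))])
E
```

```text
q [ 0.65  0.69 -0.71  1.82  0.14  0.68  1.2 ] p [587.7 -28.  182.6] F [ 0.9 -0.3 -2.1] w 12.3 t 22.45
nominal tip [608.4727242   30.17881415  12.50296001]
top (167, [292.2, 182.8], [3.0, 44.0])
top (452, [322.0, 175.9], [24.0, -40.0])
orig [[31.0, 55.0], [30.0, -11.0], [26.0, 17.0], [11.0, -28.0], [3.0, 31.0], [-0.0, 1.0], [-16.0, -25.0], [-21.0, 23.0], [-32.0, -2.0]]
scene (27, [297.1, 245.3], [5.0, -95.0])
scene (129, [315.9, 258.2], [5.0, -39.0])
scene (150, [328.5, 250.6], [-28.0, -32.0])
scene (401, [366.3, 248.5], [-86.0, 28.0])
scene (221, [350.3, 272.9], [-12.0, 41.0])
scene (229, [306.0, 284.7], [68.0, -11.0])
scene (242, [363.2, 285.4], [-5.0, 79.0])
orig [[-86.0, 28.0], [-16.0, -23.0], [-32.0, -1.0], [20.0, -18.0], [-1.0, 2.0], [-7.0, 29.0], [30.0, 36.0], [26.0, 20.0], [-8.0, 57.0]]
```

Request:
apply_moves(
  increments=[
    {"tx": 0.0, "ty": 0.0, "tz": 0.02, "rx": 0, "ry": 0, "rz": 0, "claw": 0.0},
    {"tx": 0.0, "ty": 0.0, "tz": 0.05, "rx": 0, "ry": 0, "rz": 0, "claw": 0.0},
    {"tx": 0.0, "ty": 0.0, "tz": 0.09, "rx": 0, "ry": 0, "rz": 0, "claw": 0.0},
    {"tx": 0.0, "ty": -0.01, "tz": 0.13, "rx": 0, "ry": 0, "rz": 0, "claw": 0.0},
    {"tx": -0.01, "ty": -0.03, "tz": 0.17, "rx": 0, "ry": 0, "rz": 0, "claw": 0.0},
    {"tx": -0.02, "ty": -0.05, "tz": 0.18, "rx": 0, "ry": 0, "rz": 0, "claw": 0.0},
    {"tx": -0.03, "ty": -0.07, "tz": 0.18, "rx": 0, "ry": 0, "rz": 0, "claw": 0.0},
    {"tx": -0.03, "ty": -0.07, "tz": 0.18, "rx": 0, "ry": 0, "rz": 0, "claw": 0.0},
  ],
)

```text
clock: 23.35
eef_pos: [557.4, -103.9, 362.3]
tool_rot: [2.796, 0.0, 2.788]
force: [0.0, -1.4, -1.8]
width: 12.5
```

Run:
```python
from h import *
p,Rn=now();print('nominal tip',p+181*Rn[:,2])
s=shot('scene','s10.png');t=shot('top','t10.png')
for v in range(245,291): print(v,''.join('#' if x<62 else ('+' if x<95 else '.') for x in s[v,305:362].max(1)))
print()
for v in range(160,206): print(v,''.join('#' if x<62 else ('+' if x<95 else '.') for x in t[v,284:335].max(1)))
```

```text
q [ 0.87  0.49 -0.82  1.6   0.01  1.11  1.34] p [ 557.4 -103.9  362.3] F [ 0.  -1.4 -1.8] w 12.5 t 23.35
nominal tip [578.65920447 -46.44305223 191.99296843]
245 ......................#######................############
246 ......................#######+...............+###########
247 ......................########................+##########
248 ................++.....+#####..................+#########
249 ...............##+#+...+######..................#########
250 ..............###+##...#######...................########
251 .............+######+.+######+....................+######
252 .............+#######.#++++#+++....................+#####
253 ..............#######+#+++++###.....................+####
254 ..............#################.......................###
255 ...............################.........................#
256 ...............+#####++#######+..........................
257 ..............+++###++..+++++++...............++.........
258 .............+++++++.+..+++.................+++++........
259 ...........++++++++.+......................+#+++++.......
260 ........
[... 3786 characters left out ...]
.......########.............
194 .........####+##.............##########+...........
195 ...........+#++##+............#########............
196 ............##++###............+######+............
197 ...........+###++#+.............+++##+.............
198 .............+###+.................++..............
199 ..............+##+.................................
200 ...............++..................................
201 ...................................................
202 ...................................................
203 ...................................................
204 ...................................................
205 ...................................................
```

Run:
```python
from h import *
N=[(292.5,179.5),(292.5,186),(295,192),(300,197),(319.5,181),(321,188),(317,192),(318,195.5)]
O=[(311.95,173.7),(301.7,175),(317.6,180.1),(297.2,182.8),(307.4,184),(316.7,189.9),(299.5,191.1),(308.3,194.7)]
W=lambda L:onz('top',L,15)[:,:2]-[591,34]
n,o=W(N),W(O); print(n.round().tolist());print(o.round().tolist())
print(np.linalg.norm(o[:,None]-n[None],axis=2).round())
S=[(354,261),(354,270),(350,278),(345.5,283),(319,261.5),(322,252.5),(331,254),(330.5,247)]
print((onz('scene',S,15)[:,:2]-[591,34]).round().tolist())
```

```text
[[12.0, 44.0], [-6.0, 43.0], [-24.0, 36.0], [-38.0, 21.0], [9.0, -33.0], [-11.0, -37.0], [-23.0, -26.0], [-33.0, -29.0]]
[[30.0, -11.0], [26.0, 18.0], [11.0, -27.0], [3.0, 30.0], [-0.0, 1.0], [-17.0, -25.0], [-21.0, 23.0], [-31.0, -2.0]]
[[58. 65. 71. 75. 30. 49. 55. 66.]
 [29. 41. 53. 64. 54. 67. 66. 76.]
 [71. 73. 72. 69.  6. 25. 35. 45.]
 [17. 16. 27. 42. 63. 69. 62. 69.]
 [44. 42. 42. 43. 35. 40. 36. 45.]
 [75. 69. 61. 51. 27. 13.  6. 17.]
 [39. 25. 13. 17. 63. 61. 49. 54.]
 [63. 51. 38. 24. 51. 41. 26. 27.]]
[[-42.0, 28.0], [-23.0, 42.0], [-2.0, 48.0], [14.0, 48.0], [7.0, -29.0], [-15.0, -39.0], [-25.0, -22.0], [-39.0, -35.0]]
```

Run:
```python
from h import *
Rt,d=tool(135,30.4); p,Rn=now(); T=np.array([451.6,-250.7,370.])
print('shift',(T-p)/1000); rv=delta(Rn,Rt); print(rv,np.linalg.norm(rv)*5)
print('via', [ (R.from_rotvec(rv*5*f,degrees=True).as_matrix()@Rn)[:,2].round(2).tolist() for f in (.25,.5,.75)])
def rim(f):
    t=load(f).astype(int);pts=[]
    for a in np.deg2rad(np.arange(-80,125,4)):
        for r in np.arange(40,15,-.5):
            u=307+r*np.cos(a);v=181+r*np.sin(a); q=t[int(round(v)),int(round(u))]
            if q.min()>110 and q[2]-q[0]<30: pts.append((u,v));break
    P=onz('top',pts,55)[:,:2]
    for _ in range(5):
        x=np.linalg.lstsq(np.c_[2*P,np.ones(len(P))],(P**2).sum(1),rcond=None)[0];c=x[:2];r=np.sqrt(x[2]+c@c)
        e=abs(np.linalg.norm(P-c,axis=1)-r);P=P[e<max(2.5,np.percentile(e,85))]
    return c.round(1),r.round(1),len(P)
print('bowl',rim('top0.png'),rim('t10.png'))
```

```text
q [ 0.86  0.49 -0.82  1.6   0.01  1.11  1.34] p [558.1 -99.7 362.5] F [-0.2  0.7 -1.8] w 12.0 t 23.45
shift [-0.10650366 -0.15098094  0.00749666]
[  0.52837421  -2.42252167 -22.92582286] 115.2975655079455
via [[0.31, 0.22, -0.93], [0.43, 0.05, -0.9], [0.44, -0.16, -0.88]]
bowl (array([590.8,  33.5]), np.float64(78.2), 52) (array([592. ,  39.1]), np.float64(78.5), 46)
```

The bowl has moved about 6 mm, against a limit of 15. Back to the pot.

Request:
apply_moves(
  increments=[
    {"tx": -0.007, "ty": -0.01, "tz": 0.003, "rx": 0.04, "ry": -0.16, "rz": -1.5, "claw": 0.0},
    {"tx": -0.014, "ty": -0.02, "tz": 0.006, "rx": 0.07, "ry": -0.32, "rz": -3.0, "claw": 0.0},
    {"tx": -0.021, "ty": -0.03, "tz": 0.009, "rx": 0.1, "ry": -0.48, "rz": -4.5, "claw": 0.0},
    {"tx": -0.028, "ty": -0.04, "tz": 0.012, "rx": 0.14, "ry": -0.63, "rz": -6.0, "claw": 0.0},
    {"tx": -0.035, "ty": -0.05, "tz": 0.012, "rx": 0.17, "ry": -0.79, "rz": -7.5, "claw": 0.0},
    {"tx": -0.042, "ty": -0.06, "tz": 0.012, "rx": 0.21, "ry": -0.95, "rz": -9.0, "claw": 0.0},
    {"tx": -0.049, "ty": -0.07, "tz": 0.012, "rx": 0.24, "ry": -1.1, "rz": -10.5, "claw": 0.0},
    {"tx": -0.056, "ty": -0.08, "tz": 0.012, "rx": 0.28, "ry": -1.27, "rz": -12.0, "claw": 0.0},
    {"tx": -0.063, "ty": -0.09, "tz": 0.012, "rx": 0.31, "ry": -1.43, "rz": -13.5, "claw": 0.0},
    {"tx": -0.07, "ty": -0.1, "tz": 0.012, "rx": 0.35, "ry": -1.6, "rz": -15.0, "claw": 0.0},
    {"tx": -0.077, "ty": -0.11, "tz": 0.012, "rx": 0.38, "ry": -1.74, "rz": -16.5, "claw": 0.0},
    {"tx": -0.084, "ty": -0.12, "tz": 0.012, "rx": 0.42, "ry": -1.9, "rz": -18.0, "claw": 0.0},
  ],
)

```text
clock: 24.65
eef_pos: [474.5, -217.2, 374.3]
tool_rot: [2.645, 0.032, 1.222]
force: [0.9, -0.5, -1.2]
width: 12.1
```

Run:
```python
from h import *
Rt,d=tool(135,30.4); goto(np.array([451.6,-250.7,355.]),Rt)
```

```text
q [ 0.76  0.08 -0.43  2.09  0.14  0.49 -0.11] p [ 474.5 -217.2  374.3] F [ 0.9 -0.5 -1.2] w 12.1 t 24.65
shift m [-0.0229 -0.0335 -0.0193] rot [ 0.1  -0.53 -5.  ]
```

Request:
apply_moves(
  increments=[
    {"tx": -0.006, "ty": -0.008, "tz": -0.003, "rx": 0.02, "ry": -0.13, "rz": -1.25, "claw": 0.0},
    {"tx": -0.012, "ty": -0.017, "tz": -0.008, "rx": 0.05, "ry": -0.26, "rz": -2.5, "claw": 0.0},
    {"tx": -0.018, "ty": -0.025, "tz": -0.014, "rx": 0.07, "ry": -0.4, "rz": -3.75, "claw": 0.0},
    {"tx": -0.023, "ty": -0.0335, "tz": -0.019, "rx": 0.1, "ry": -0.53, "rz": -5.0, "claw": 0.0},
    {"tx": -0.023, "ty": -0.0335, "tz": -0.019, "rx": 0.1, "ry": -0.53, "rz": -5.0, "claw": 0.0},
    {"tx": -0.023, "ty": -0.0335, "tz": -0.019, "rx": 0.1, "ry": -0.53, "rz": -5.0, "claw": 0.0},
  ],
)

```text
clock: 25.25
eef_pos: [452.6, -250.4, 355.4]
tool_rot: [2.612, 0.002, 0.794]
force: [-0.1, 0.0, -0.1]
width: 12.2
```

Run:
```python
from h import *
Rt,d=tool(135,30.4); p,Rn=now(); goto(np.array([451.6,-250.7,344.4]),Rt)
s=shot('scene','s11.png');w=shot('wrist','w11.png');t=shot('top','t11.png')
tip=p+181*Rn[:,2]; print('tip nominal',tip,proj('scene',[tip,p+21*Rn[:,2]]).tolist(),proj('top',[tip]).tolist(),'pot rim top',proj('top',[[524,-323,120]]).tolist())
for v in range(86,126,1): print(v,''.join('#' if x<60 else ('+' if x<105 else '.') for x in s[v,228:272].max(1)))
hsv=cv2.cvtColor(t,cv2.COLOR_RGB2HSV); 
for v in range(180,222): print(v,''.join(' ' if (95<hh<125 and ss>90) else ('#' if x<60 else ('+' if x<105 else '.')) for hh,ss,x in hsv[v,405:470]))
```

```text
q [ 0.57  0.09 -0.31  2.14  0.6   0.51 -0.97] p [ 452.6 -250.4  355.4] F [-0.1  0.  -0.1] w 12.2 t 25.25
q [ 0.57  0.09 -0.31  2.14  0.6   0.51 -0.97] p [ 452.6 -250.4  355.4] F [-0.1  0.  -0.1] w 12.2 t 25.25
shift m [-0.001  -0.0003 -0.011 ] rot [ 0.01 -0.02 -0.1 ]
tip nominal [ 517.62443905 -314.77788721  199.22315769] [[236.84950103017943, 121.0608923706698], [264.36943654679027, 61.67032233880761]] [[449.2893122721194, 197.4205663043198]] pot rim top [[444.083334375708, 201.353474060483]]
86 .......................+++##................
87 .......................++##.................
88 +......................++#+.................
89 +.....................++##..................
90 #.....................++#+..................
91 #....................+++#...................
92 +....................++##...................
93 .....................++#....................
94 .+++................++##....................
95 +++++...............+##.....................
96 +++#+..............++##.....................
97 ++###..............++#+.....................
98 +##...............+++#
[... 3566 characters left out ...]
###+..            
212              #### ##### ##########################...            
213             ####################################+...             
214            ########+++#################### ## #+...              
215           ####+++++++++++++++##################...               
216          ##+++.............++++###############+.                 
217         #++..+++++++++........+++#############                   
218       ++..+++###+#++++++++......++############                   
219      ++.+######++++++++++++++.....++####### ##                   
220     +++#######+++++++++++++++++....++#########                   
221    +++#######+++++++++++++++++++....++#########
```

The tip and shaft line up with the prediction to within 1–2 px and the pot rim has not moved. Inserting along the reverse of the extraction path.

Request:
apply_moves(
  increments=[
    {"tx": -0.001, "ty": -0.0005, "tz": -0.011, "rx": 0, "ry": 0, "rz": -0.1, "claw": 0.0},
    {"tx": 0.001, "ty": -0.002, "tz": -0.031, "rx": 0, "ry": 0, "rz": -0.1, "claw": 0.0},
    {"tx": 0.003, "ty": -0.004, "tz": -0.051, "rx": 0, "ry": 0, "rz": -0.1, "claw": 0.0},
    {"tx": 0.006, "ty": -0.007, "tz": -0.071, "rx": 0, "ry": 0, "rz": -0.1, "claw": 0.0},
    {"tx": 0.009, "ty": -0.01, "tz": -0.091, "rx": 0, "ry": 0, "rz": -0.1, "claw": 0.0},
    {"tx": 0.012, "ty": -0.013, "tz": -0.111, "rx": 0, "ry": 0, "rz": -0.1, "claw": 0.0},
    {"tx": 0.015, "ty": -0.016, "tz": -0.126, "rx": 0, "ry": 0, "rz": -0.1, "claw": 0.0},
    {"tx": 0.018, "ty": -0.019, "tz": -0.141, "rx": 0, "ry": 0, "rz": -0.1, "claw": 0.0},
    {"tx": 0.021, "ty": -0.022, "tz": -0.156, "rx": 0, "ry": 0, "rz": -0.1, "claw": 0.0},
    {"tx": 0.024, "ty": -0.025, "tz": -0.171, "rx": 0, "ry": 0, "rz": -0.1, "claw": 0.0},
    {"tx": 0.026, "ty": -0.027, "tz": -0.181, "rx": 0, "ry": 0, "rz": -0.1, "claw": 0.0},
    {"tx": 0.026, "ty": -0.027, "tz": -0.181, "rx": 0, "ry": 0, "rz": -0.1, "claw": 0.0},
  ],
)

```text
clock: 26.6
eef_pos: [477.6, -279.2, 173.3]
tool_rot: [2.613, 0.002, 0.78]
force: [-0.3, -0.1, -1.0]
width: 12.1
```

Request:
apply_moves(
  increments=[
    {"tx": 0.001, "ty": -0.001, "tz": -0.004, "rx": 0, "ry": 0, "rz": 0, "claw": 0.0},
    {"tx": 0.002, "ty": -0.002, "tz": -0.007, "rx": 0, "ry": 0, "rz": 0, "claw": 0.0},
    {"tx": 0.002, "ty": -0.002, "tz": -0.007, "rx": 0, "ry": 0, "rz": 0, "claw": 0.0},
  ],
)

```text
clock: 26.9
eef_pos: [480.0, -281.2, 167.8]
tool_rot: [2.61, 0.001, 0.78]
force: [-0.4, 1.0, -1.3]
width: 12.3
```

Request:
apply_moves(
  increments=[
    {"tx": 0.0005, "ty": -0.0005, "tz": -0.002, "rx": 0, "ry": 0, "rz": 0, "claw": 0.0},
    {"tx": 0.0005, "ty": -0.0005, "tz": -0.002, "rx": 0, "ry": 0, "rz": 0, "claw": 0.016},
    {"tx": 0.0005, "ty": -0.0005, "tz": -0.002, "rx": 0, "ry": 0, "rz": 0, "claw": 0.02},
    {"tx": 0.0005, "ty": -0.0005, "tz": -0.002, "rx": 0, "ry": 0, "rz": 0, "claw": 0.03},
    {"tx": 0.0005, "ty": -0.0005, "tz": -0.002, "rx": 0, "ry": 0, "rz": 0, "claw": 0.04},
    {"tx": 0.0005, "ty": -0.0005, "tz": -0.002, "rx": 0, "ry": 0, "rz": 0, "claw": 0.05},
    {"tx": 0.0005, "ty": -0.0005, "tz": -0.002, "rx": 0, "ry": 0, "rz": 0, "claw": 0.06},
    {"tx": 0.0005, "ty": -0.0005, "tz": -0.002, "rx": 0, "ry": 0, "rz": 0, "claw": 0.06},
    {"tx": 0.0005, "ty": -0.0005, "tz": -0.002, "rx": 0, "ry": 0, "rz": 0, "claw": 0.06},
    {"tx": 0.0005, "ty": -0.0005, "tz": -0.002, "rx": 0, "ry": 0, "rz": 0, "claw": 0.06},
  ],
)

```text
clock: 27.9
eef_pos: [480.4, -281.5, 165.6]
tool_rot: [2.611, 0.002, 0.78]
force: [-0.2, 0.0, -0.1]
width: 60.2
```

Run:
```python
from h import *
now(); i=shot('wrist','w12.png')
for v in range(230,330,8): print(v,''.join('#' if x<30 else ('+' if x<60 else '.') for x in i[v,240:420:3].max(1)))
```

```text
q [ 0.49  0.5  -0.21  2.32  2.    0.36 -2.4 ] p [ 480.4 -281.5  165.6] F [-0.2  0.  -0.1] w 60.2 t 27.9
230 ..........................+++++.............................
238 .......................+########+...........................
246 ........................++#######...........................
254 .+++##..................+###++##+.................##+.......
262 +++###+.................#+++####+.................++++......
270 ++#####................+##+######.................+++.......
278 ######+................+++#+#####.................+.........
286 #######................++#+######.................+.........
294 ###+##.................+##########..........................
302 ###++..................###########..........................
310 +##+..................+#+#######++....................++++++
318 #+#...................+#+####+++++...................+++++++
326 +#+...................####++++++++....................+++++#
```

Paddle released, with the handle centred and clear between the open fingers. Retreating along its axis.

Request:
apply_moves(
  increments=[
    {"tx": -0.003, "ty": 0.003, "tz": 0.008, "rx": 0, "ry": 0, "rz": 0, "claw": 0.06},
    {"tx": -0.008, "ty": 0.008, "tz": 0.02, "rx": 0, "ry": 0, "rz": 0, "claw": 0.06},
    {"tx": -0.015, "ty": 0.015, "tz": 0.036, "rx": 0, "ry": 0, "rz": 0, "claw": 0.06},
    {"tx": -0.022, "ty": 0.022, "tz": 0.053, "rx": 0, "ry": 0, "rz": 0, "claw": 0.06},
    {"tx": -0.029, "ty": 0.029, "tz": 0.07, "rx": 0, "ry": 0, "rz": 0, "claw": 0.06},
    {"tx": -0.036, "ty": 0.036, "tz": 0.087, "rx": 0, "ry": 0, "rz": 0, "claw": 0.06},
    {"tx": -0.04, "ty": 0.04, "tz": 0.11, "rx": 0, "ry": 0, "rz": 0, "claw": 0.06},
    {"tx": -0.042, "ty": 0.042, "tz": 0.14, "rx": 0, "ry": 0, "rz": 0, "claw": 0.06},
    {"tx": -0.044, "ty": 0.044, "tz": 0.17, "rx": 0, "ry": 0, "rz": 0, "claw": 0.06},
    {"tx": -0.044, "ty": 0.044, "tz": 0.2, "rx": 0, "ry": 0, "rz": 0, "claw": 0.06},
    {"tx": -0.044, "ty": 0.044, "tz": 0.2, "rx": 0, "ry": 0, "rz": 0, "claw": 0.06},
  ],
)

```text
clock: 29.05
eef_pos: [438.4, -238.0, 370.3]
tool_rot: [2.603, -0.002, 0.78]
force: [0.7, -0.2, 0.2]
width: 59.9
```

Run:
```python
from h import *
now(); s=shot('scene','s13.png')
f=lambda i:cv2.resize(i[100:300,210:390],None,fx=2.2,fy=2.2,interpolation=cv2.INTER_CUBIC)[:,:,::-1]
cv2.imwrite('pics/c13.png',np.hstack([f(load('scene0.png')),f(s)]))
```

```text
q [ 0.52  0.04 -0.27  2.16  0.56  0.54 -0.97] p [ 438.4 -238.   370.3] F [ 0.7 -0.2  0.2] w 59.9 t 29.05
```

View pics/c13.png

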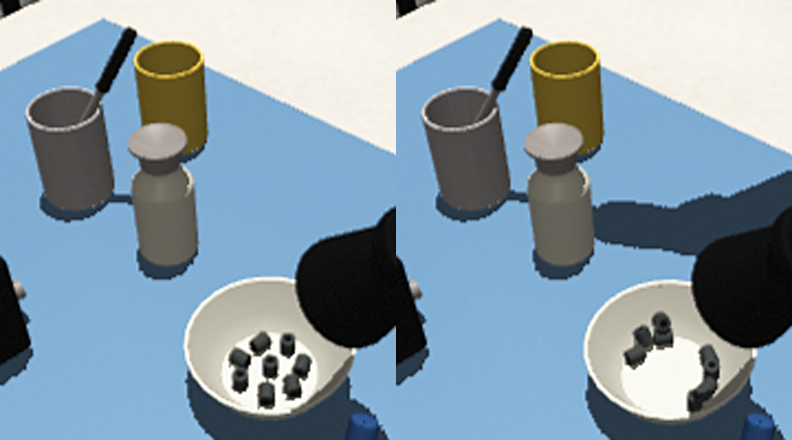

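The paddle leans in its pot as at the start. Pot and bottle sit at the same pixels, and all 8 cores are in the bowl in two groups away from the start ring. Handing in.

```bash
python3 -c "
from h import *
print(finish_job()); now()"
```

```text
the job is handed in; nothing more can be done
None
the job is handed in; nothing more can be done
```

I took the paddle from the grey pot, stirred the cores about three and a half times round the bowl, stood the paddle back in the pot blade down, and handed the job in at about 29 s. The hand-in reports no verdict.

**Last checks:**
- **Paddle and pot:** the paddle leans in the pot as it did at the start. The pot and the bottle sit at their starting pixels. I did not look at the reel again, but the arm stayed clear of it.
- **Bowl and cores:** the bowl is still upright and has moved about 6 mm, within the 15 mm limit. I counted all 8 cores inside the bowl, in two groups.
- **Cores shifted:** at least five cores are certainly more than 16 mm from where they lay. For three lying cores, position alone cannot say which is which. A sixth had left its place in the earlier pictures, so I judge that 6 or more moved, but this is inferred and not measured.

**What went wrong:**
- On re-entering the bowl, the blade pressed down and gave a wrist force of about 40 N. I raised it at once, and neither the bowl nor the cores had moved. I put it down to the paddle having slid a few mm in the grip. A later check showed almost no slide, so the cause is not certain.
- The first move call was refused because its rows left out the claw value, so nothing moved.

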